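Unload and reload the resin cure station and start it with the stylus

ROBOT

A 6-joint arm with a two-finger parallel gripper is mounted at the origin on the work surface. World frame = base frame: x ahead of the robot, y to its left, z up, the work surface at z = 0. Lengths are in mm, angles in rad, forces in N, time in s.
With the tool pointing down it reaches from about 150 to 775 mm from the base axis. Payload 6.1 kg.
Tool frame: the origin (TCP) lies between the finger pads; the fingertips stand arm.tips_ahead ahead of it and the grasp point (between the pads) is the TCP (arm.tips_ahead is the distance from the TCP to the fingertips, in mm); z points along the fingers, y is the direction in which the jaws open and shut (so a half turn about z gives the same grasp; the last joint's range is limited). The gripper opens to 85 mm and grips with 20 to 120 N. Pads are 22 mm wide; open, the fingers measure 114 mm over their backs; the gripper's body (76 mm by 85 mm) begins 54 mm behind the grasp point. The pads swing forward as they close: fully open they stand 13 mm farther back than shut.
Start: joints at [-1.261, 0.126, -0.04, 1.405, 0, 1.571], TCP at [160.049, -499.993, 250.295] pointing down, gripper open.
Joint ranges: [-2.72, 2.72], [-0.95, 1.95], [-1.27, 1.35], [-1.78, 2.02], [-1.46, 1.47], [-3.14, 3.14]. Speed limits (rad/s): [2.39, 2.39, 3.01, 3.14, 3.14, 3.14].

INTERFACE

Orientations are given as a unit quaternion [x, y, z, w].
In Python, from station import read_state, viewer, job_done, arm gives the robot as it stands.
- The arm moves only by the shell command python3 -m creep 'ROWS' [FORCE]. ROWS is JSON, a list of rows, each a list of 3 entries, a list of its own where there are three numbers: the closure, from -1 (fully open) to 1 (shut), then the shift along the tool's x, y, z in cm, then the turn about the tool's z in rad. In form: [[hand, [x, y, z], spin], ...]. A call has 1 to 20 rows; each row shifts and turns the commanded pose from where the row before left it, along the tool's axes as they then stand; what a row does not reach is not made up. A row lasts 1/10 s, in which the tool goes at most 50 mm and 8.59 degrees, less where a joint would pass 70% of its speed; a pose out of reach is approached as far as the arm can. A call is refused whole if a number of a shift passes 5 or a number of a turn 0.15, either way. A call with a gripper value outside its range is refused whole. The fingers move at their own pace and stop on an object; FORCE is the grip in N (left out, the last holds). Time passes only in rows, so rows that do not move let the fingers close. It gives the time, the measured TCP pose, the force and the opening at its end, in the units of the state.
- read_state(): the state, without advancing time (a new reading comes with each control period).
- viewer.snapshot(name): name is "scene" or "top" or "wrist"; returns a dict with "image" (400x640x3 uint8, red, green, blue), "K" (3x3 intrinsics, pixels), "R" (3x3) and "t" (3): a world point X has camera coordinates R X + t. Camera axes: x right, y down, z forward; pixel columns grow to the right and rows downward; lengths in mm; the calibration is good to about 2 mm. A picture is of the moment at which its call begins. There is no depth.
- job_done(): hands the job in, once; it reports no verdict.
The state is a dict: "time": time; "joints": joint angles; "joint_velocities": joint speeds; "effort": joint torques, N m; "tool_pos": TCP position; "ee_rot": TCP orientation; "wrist_force": force on the tool from outside, world axes, zero at the start; "torque": the same for the moment, N m; "gripper_width": finger opening in mm.
Only numpy, scipy, OpenCV 4.12 (cv2) and the standard library are available. Lean on these libraries where they do the work, as an engineer would, in place of code of your own. Each camera call takes 0.05 s, during which the arm holds its last target.

TASK

Clear the finished bushings off the cure station's raised turntable and stand them upright in the low steel tray, and load every printed shell from the mat onto the turntable, each standing upright on its flat base inside the rim with clear space between it and the next. When all are in place, take the stylus from its stand, hold the recessed start button fully down with its tip for about two seconds, and put the stylus back upright in its stand. Leave everything else on the bench where it is.

Things in the scene. Friction and masses are not known exactly. Their poses are not given: they have to be found in the camera images.
- turntable_top (a point): centre of the top face of the round aluminium turntable on the cure station: 78 mm above the bench, flat, 200 mm across inside a rim lip 5 mm high; a nut 22 mm across and 9 mm high stands at its centre. It does not turn by hand. x points away from the control panel, towards the lamp posts; z up
- station: the fixed cure station: black housing 225 mm wide carrying the turntable, origin on the bench under the turntable's centre, axes as turntable_top's. Two lamp posts 24 mm square rise to 202 mm above the bench at x = 128, y = +-100 mm. The control panel is a lower step on the side facing the robot (x from -172 to -112 mm), its top 46 mm above the bench; a dial 14 mm high stands on it at y = 82 mm
- button_well (a point): centre of the mouth of the round well, 19 mm in diameter with a thin steel bezel, in the top of the control panel; the start button lies at its bottom. 142.5 mm along -x and 50 mm along -y of the station from the turntable's centre; axes as turntable_top's
- button_top (a point): centre of the top of the grey start button, 15.6 mm across, 10 mm below the mouth of the well when released; moves straight down when pressed
- start_button (a joint): travel of the start button (m): 0 released, 0.005 fully down; springs back. Its spring needs 1.3 N to start and 4.5 N to hold it fully down
- stylus_center (a point): the stylus, a round tool 150 mm long, 0.09 kg: steel tip 7 mm thick (22 mm long, then widening over 20 mm to 14 mm), steel collar 32 mm across from 60 to 66 mm above the tip end, above it a black grip 16 mm thick up to 150 mm. The point lies on its axis 75 mm above the tip end; z points from tip to top. Starts upright in its stand, hanging by the collar
- stylus_tip (a point): lower end of the stylus's tip
- stand_hole (a point): centre of the square hole, 20 mm wide and 70 mm deep, in the top of the stylus's dark steel stand (64 mm square block, top 75 mm above the bench, on a 76 mm square foot). The collar rests on this top, so the stylus's tip is then 60 mm below this point
- mat: dark square mat 230 x 230 mm, 2 mm thick, lying on the bench, where the shells start; origin under its centre
- wash_bottle: bystander: white squeeze bottle 64 mm across, 180 mm high; origin under its centre
- resin_bottle: bystander: grey bottle 80 mm across, 200 mm high; origin under its centre
- scraper: bystander: scraper 190 mm long lying flat, x along it
- raft_print: bystander: slanted printed block still on its supports and raft, 75 x 55 x 45 mm; origin under its centre
- tool_cup: bystander: empty steel cup 72 mm across, 90 mm high; origin under its centre
- shell1_center (a point): a pale printed half shell: a dome on a flat round base 62 mm across, 34 mm high, with an upright stem 13 mm thick on its middle, reaching 76 mm above the base (bare from 34 to 76 mm); 0.07 kg. The point lies on the axis half-way up, 38 mm above the base; z points up the stem. Starts upright on the mat. May be absent (None)
- shell2_center (a point): a pale printed half shell: a dome on a flat round base 62 mm across, 34 mm high, with an upright stem 13 mm thick on its middle, reaching 76 mm above the base (bare from 34 to 76 mm); 0.07 kg. The point lies on the axis half-way up, 38 mm above the base; z points up the stem. Starts upright on the mat. May be absent (None)
- shell3_center (a point): a pale printed half shell: a dome on a flat round base 62 mm across, 34 mm high, with an upright stem 13 mm thick on its middle, reaching 76 mm above the base (bare from 34 to 76 mm); 0.07 kg. The point lies on the axis half-way up, 38 mm above the base; z points up the stem. Starts upright on the mat. May be absent (None)
- shell4_center (a point): a pale printed half shell: a dome on a flat round base 62 mm across, 34 mm high, with an upright stem 13 mm thick on its middle, reaching 76 mm above the base (bare from 34 to 76 mm); 0.07 kg. The point lies on the axis half-way up, 38 mm above the base; z points up the stem. Starts upright on the mat. May be absent (None)
- bushing1_center (a point): a finished printed bushing, pale, upright on its flange: flange 48 mm across and 8 mm high, then a plain round body 36 mm across up to 60 mm, with a bore in its top face; 0.06 kg. The point lies on the axis half-way up, 30 mm above the base; z up. Starts standing on the turntable. May be absent (None)
- bushing2_center (a point): a finished printed bushing, pale, upright on its flange: flange 48 mm across and 8 mm high, then a plain round body 36 mm across up to 60 mm, with a bore in its top face; 0.06 kg. The point lies on the axis half-way up, 30 mm above the base; z up. Starts standing on the turntable. May be absent (None)
- bushing3_center (a point): a finished printed bushing, pale, upright on its flange: flange 48 mm across and 8 mm high, then a plain round body 36 mm across up to 60 mm, with a bore in its top face; 0.06 kg. The point lies on the axis half-way up, 30 mm above the base; z up. Starts standing on the turntable. May be absent (None)
- tray_in (a point): centre of the inner floor of the low square steel tray for finished bushings: 140 x 140 mm outside, walls 4 mm thick reaching 26 mm above the bench, floor 4 mm above the bench; x and y along its sides

How it is judged:
By the outcome, as a careful person would: the job done as asked, in the order asked, and still so for the second after the job is handed in, with the robot touching nothing.
Of shell1, shell2, shell3, shell4 only 3 to 4 are there at a start; the rules pass over those that are not, and their reading is None.
Of bushing1, bushing2, bushing3 only 2 to 3 are there at a start; the rules pass over those that are not, and their reading is None.
At some moment in a run one of shell1, shell2, shell3, shell4 may be knocked a few centimetres aside while the robot is not near it.
It also fails if it takes over 210 s, if anything falls off the work surface, if the arm or the gripper's body presses on something with over 40 N, if the wrist force passes 120 N, or if a joint passes its speed limit or range.

## Working session

There is one attempt and no reset: what is moved stays moved. The work goes in short steps, Python scripts to look and compute and a shell command to move; the robot and the scene stay as the last step left them, time stands still between calls to the robot, and variables do not carry over. Pictures are saved under pics/ and viewed, and the job is handed in when it is done.

```bash
ls; mkdir -p pics; python3 - <<'E'
from station import read_state, viewer, job_done, arm
import cv2
s=read_state(); print(s); print(arm, [a for a in dir(arm) if a[0]!='_'], arm.tips_ahead)
for n in ("scene","top","wrist"):
    d=viewer.snapshot(n); cv2.imwrite(f"pics/{n}0.png",d["image"][:,:,::-1]); print(n,d["K"].tolist(),d["R"].tolist(),d["t"].tolist())
E
```

```text
pics
{'time': 0.0, 'joints': array([-1.26101151e+00,  1.26381381e-01, -4.05954541e-02,  1.40538443e+00,
       -6.23364863e-06,  1.57078212e+00]), 'joint_velocities': array([-0.00020297,  0.00060173,  0.00024493,  0.00123529, -0.00069024,
        0.00163675]), 'effort': array([-7.94999396e-04, -4.35913146e+01,  3.52925348e+01,  1.71948789e-02,
       -1.61899598e-04,  4.33667481e-06]), 'tool_pos': array([ 159.93500976, -499.6616284 ,  249.53345752]), 'ee_rot': array([ 9.88026736e-01,  1.54280772e-01, -1.23788821e-04, -7.72623587e-04]), 'wrist_force': array([ 0.62017564, -0.21684111, -0.07766304]), 'torque': array([ 0.0193683 , -0.030972  , -0.06588151]), 'gripper_width': 85.20151538070701}
<Robot object at 0x7ffb219bba10> ['Unreachable', 'tips_ahead'] 19.0
scene [[507.4850199851772, 0.0, 313.04211935626284], [0.0, 507.4850199851772, 200.57802450413323], [0.0, 0.0, 1.0]] [[0.5028640345709586, 0.8643655180216189, 0.00011828032870880422], [0.4690813999242389, -0.27278368735978425, -0.8399712496005537], [-0.7260099193400416, 0.4224468145999183, -0.5426308928307052]] [-333.2150010910751, -163.5029374747179, 1721.3669605975758]
top [[493.78967458975416, 0.0, 319.72710830133406], [0.0, 493.78967458975416, 212.22003594168723], [0.0, 0.0, 1.0]] [[0.056280671396738896, -0.9984112350339363, -0.002737112555726122], [-0.9777041050270464, -0.054557501392384626, -0.2027761377852], [0.20230464413946295, 0.014088463359443207, -0.9792212958058945]] [17.217136469841776, 555.6004369120346, 1343.1896043905986]
wrist [[291.31514947660054, 0.0, 322.64088751619727], [0.0, 291.31514947660054, 202.95570240018196], [0.0, 0.0, 1.0]] [[0.30524592238643034, -0.9522707870687258, -0.002296728535666816], [-0.9194741622192987, -0.2953589460632641, 0.25948093955340185], [-0.2477744778575384, -0.07709371618949828, -0.965745498072094]] [-524.8518356453969, -34.49466855636902, 379.5165909329916]
```

View pics/scene0.png

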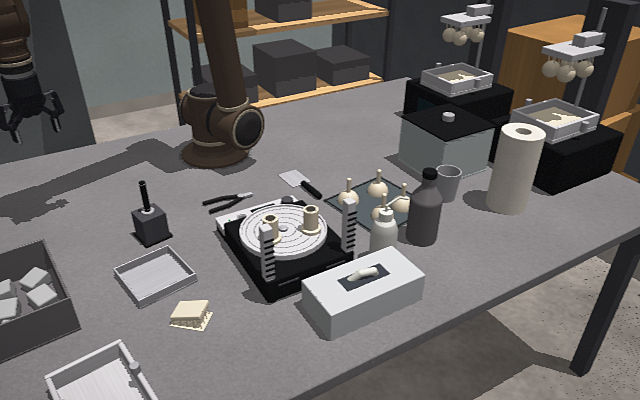

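View pics/top0.png

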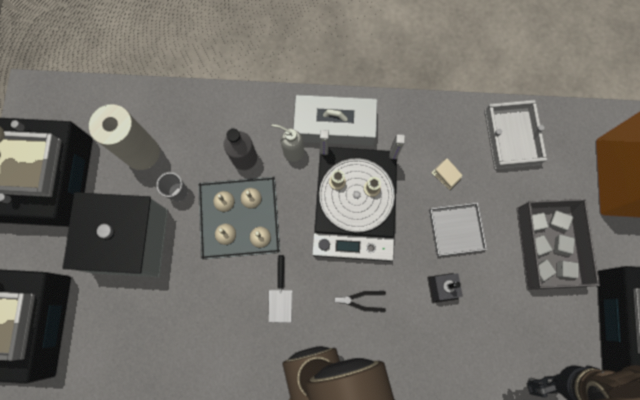

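View pics/wrist0.png

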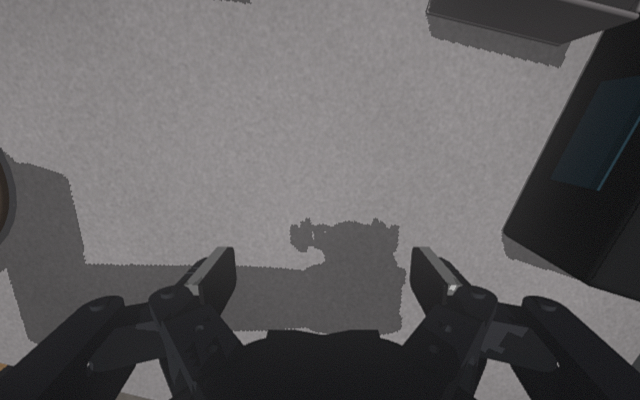

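The scene camera shows the station near (285,240), with the tray, stand and mat around it. The top camera shows 4 shells on the mat (about (225,200), (250,197), (225,233), (260,236)), 2 bushings on the turntable ((337,180), (374,185)), the tray at (457,230) and the stylus stand at (445,288). Next I'll zoom in and measure.

```bash
cat > h.py <<'E'
import numpy as np, cv2
from station import read_state, viewer, arm
from scipy.spatial.transform import Rotation as Rot
def snap(n): return viewer.snapshot(n)
def ray(d,px):
    K,R,t=[np.array(d[k],float) for k in "KRt"]; C=-R.T@t
    return C,R.T@np.linalg.solve(K,np.array([px[0],px[1],1.]))
def plane(d,px,z):
    C,v=ray(d,px); return C+v*(z-C[2])/v[2]
def proj(d,X):
    K,R,t=[np.array(d[k],float) for k in "KRt"]; p=K@(R@np.array(X,float)+t); return p[:2]/p[2]
def crop(d,box,s,name):
    x0,y0,x1,y1=box; im=d["image"][y0:y1,x0:x1,::-1]
    im=cv2.resize(im,None,fx=s,fy=s,interpolation=cv2.INTER_CUBIC); cv2.imwrite("pics/"+name,im)
def save(d,n): cv2.imwrite("pics/"+n,d["image"][:,:,::-1])
def delta(target,yaw=None):
    """cm shift in tool axes to world target"""
    s=read_state(); R=Rot.from_quat(s["ee_rot"]); return R.inv().apply(np.array(target)-s["tool_pos"])/10
E
python3 - <<'E'
from h import *
d=snap("top"); crop(d,(190,130,350,260),5,"t1.png"); crop(d,(300,130,490,310),4,"t2.png")
s=read_state(); print(Rot.from_quat(s["ee_rot"]).as_matrix().round(3))
E
```

```text
[[ 0.952  0.305 -0.   ]
 [ 0.305 -0.952  0.001]
 [ 0.    -0.001 -1.   ]]
```

View pics/t1.png

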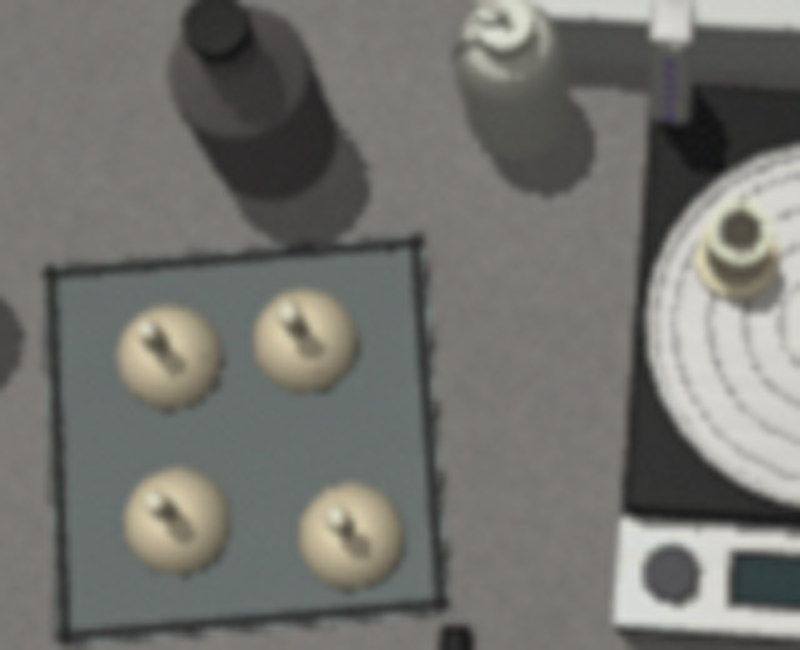

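View pics/t2.png

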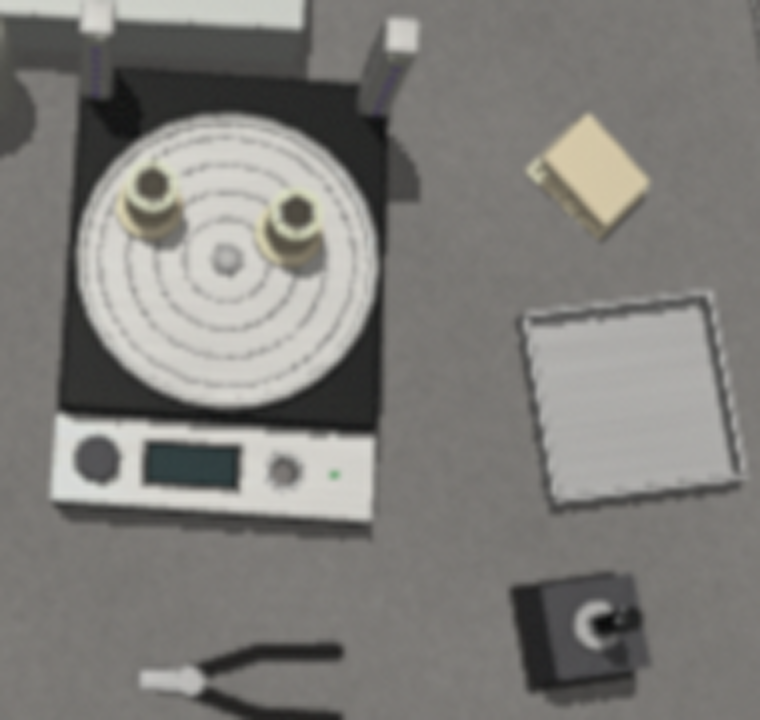

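```bash
cat > m1.py <<'E'
from h import *
d=snap("top")
def P(u,v,s,ox,oy,z): return plane(d,((u+.5)/s-.5+ox,(v+.5)/s-.5+oy),z).round(1)[:2]
for a,b in zip([(145,328),(287,310),(155,500),(337,517)],[(170,357),(305,340),(177,521),(352,536)]):
    print("shell top",P(*a,5,190,130,76),"base",P(*b,5,190,130,6))
for a in [(48,268),(418,241),(441,605),(63,638)]: print("mat",P(*a,5,190,130,2))
Q=lambda u,v,z:P(u,v,4,300,130,z)
print("tt center nut",Q(227,258,87),"disc",Q(228,260,80), "disc l/r/t/b",Q(78,258,83),Q(378,262,83),Q(232,113,83),Q(226,408,83))
print("bush top",Q(153,186,138),Q(296,212,138),"base",Q(150,205,84),Q(291,232,84))
print("well",Q(284,471,46),"dial",Q(97,459,60))
print("tray",[Q(*p,26) for p in [(520,318),(711,292),(742,480),(556,508)]], Q(631,400,15))
print("collar",Q(596,624,78),"grip top",Q(628,618,159))
print("stand top corners",[Q(*p,75) for p in [(546,580),(632,574),(647,664),(553,684)]])
print("panel corners",[Q(*p,46) for p in [(57,414),(377,430),(372,521),(52,500)]])
E
python3 m1.py
```

```text
shell top [582.9 335.3] base [582.3 334.7]
shell top [597.7 256.3] base [597.  255.8]
shell top [485.3 320.1] base [484.7 321.2]
shell top [481.4 218.4] base [481.6 218.6]
mat [633.5 413.6]
mat [662.4 194.1]
mat [444.7 164.2]
mat [413.3 381.5]
tt center nut [604.8 -51.5] disc [605.1 -52.6] disc l/r/t/b [600.   52.5] [ 608.8 -157.3] [712.1 -50.9] [499.4 -55.4]
bush top [639.4   3.7] [626.6 -93.6] base [640.9   4.1] [626.8 -95.7]
well [ 463.1 -100.3] dial [462.3  31.5]
tray [array([ 587.1, -269.1]), array([ 614.2, -407.5]), array([ 477.7, -428.4]), array([ 450.2, -296.2])] [ 533.2 -352.4]
collar [ 366.3 -311.8] grip top [ 365.5 -311.6]
stand top corners [array([ 394.3, -278.4]), array([ 401.7, -336.9]), array([ 341.6, -347. ]), array([ 324.7, -283.7])]
panel corners [array([494.7,  61.6]), array([ 495.9, -164.9]), array([ 431.3, -163.1]), array([433.5,  61.5])]
```

```bash
python3 -m creep '[[-1,[0,0,0],0.11],[-1,[0,0,0],0.1],[-1,[0,0,0],0.1],[-1,[0,0,0],0],[-1,[3,-2.5,0],0],[-1,[3,-2.5,0],0],[-1,[3,-2.5,0],0],[-1,[3,-2.5,0],0],[-1,[3,-2.5,0],0],[-1,[3,-2.5,0],0],[-1,[3,-2.5,0],0],[-1,[3,-2.5,0],0],[-1,[3,-2.5,0],0],[-1,[3,-2.5,0],0],[-1,[3,-2.5,0],0],[-1,[0,0,0],0],[-1,[0,0,0],0]]' 40
python3 - <<'E'
from h import *
d=snap("wrist"); save(d,"w1.png"); s=read_state()
print(s["tool_pos"],Rot.from_quat(s["ee_rot"]).as_matrix().round(3).tolist(),s["joints"].round(2))
print(-np.array(d["R"]).T@d["t"])
E
```

```text
time: 1.95
tool_pos: [490.5, -224.4, 249.9]
ee_rot: [1.0, 0.002, -0.0, -0.0]
wrist_force: [-0.6, -0.2, 0.5]
gripper_width: 85.5
[ 489.8699537  -225.01666785  250.09400209] [[1.0, 0.002, -0.001], [0.002, -1.0, -0.0], [-0.001, 0.0, -1.0]] [-0.43  0.15 -0.01  1.41 -0.    2.71]
[ 556.20057466 -225.07781271  374.50899465]
```

View pics/w1.png

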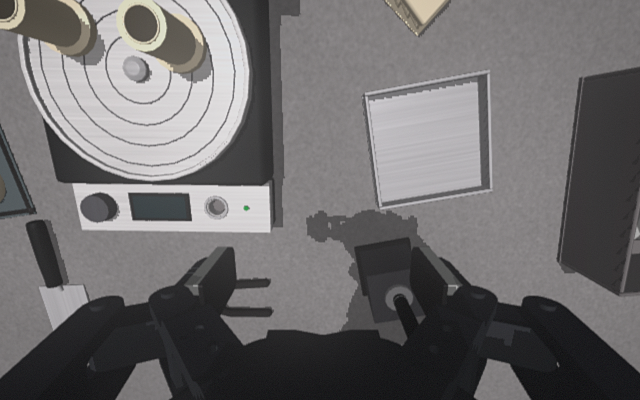

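The wrist picture shows the bushing 2 top at about (143,24), the nut at (135,68), the well mouth at (216,208), the tray rim corners (363,94), (489,71), (492,190), (379,207), and the collar at (399,297). I'll cross-check these against the top view.

```bash
python3 - <<'E'
from h import *
d=snap("wrist")
for n,p,z in [("b2",(143,24),138),("nut",(135,68),87),("well",(216,208),46),("dial",(99,207),60),("tr",(363,94),26),("tr",(489,71),26),("tr",(492,190),26),("tr",(379,207),26),("collar",(399,297),81)]:
    print(n,plane(d,p,z).round(1))
E
python3 -m creep '[[-1,[0,0,0],-0.143],[-1,[0,0,0],-0.143],[-1,[0,0,0],-0.143],[-1,[0,0,0],-0.143],[-1,[0,0,0],-0.143],[-1,[0,0,0],-0.143],[-1,[0,0,0],-0.143],[-1,[0,0,0],-0.143],[-1,[0,0,0],-0.143],[-1,[0,0,0],-0.143],[-1,[0,0,0],-0.14],[-1,[0,0,0],0],[-1,[0,0,0],0]]'
python3 - <<'E'
from h import *
s=read_state()
print(s["tool_pos"],Rot.from_quat(s["ee_rot"]).as_matrix().round(3).tolist(),s["joints"].round(2),delta([626.7,-94.5,200]))
E
```

```text
b2 [625.3 -95.7 138. ]
nut [604.7 -54.7  87. ]
well [ 460.5 -100.4   46. ]
dial [465.4  25.7  60. ]
tr [ 588.7 -270.8   26. ]
tr [ 612.9 -409.    26. ]
tr [ 478.5 -433.    26. ]
tr [ 456.5 -295.8   26. ]
collar [ 365.2 -313.2   81. ]
time: 3.35
tool_pos: [489.4, -225.8, 250.5]
ee_rot: [0.709, 0.705, 0.0, 0.0]
wrist_force: [0.1, 0.1, 0.4]
gripper_width: 85.2
[ 489.43691148 -225.8189752   250.513188  ] [[0.005, 1.0, 0.0], [1.0, -0.005, -0.0], [-0.0, 0.0, -1.0]] [-0.43  0.15 -0.01  1.41 -0.    1.14] [13.20793045 13.65295943  5.05186903]
```

```bash
python3 -m creep '[[-1,[2.6,2.7,0],0],[-1,[2.6,2.7,0],0],[-1,[2.6,2.7,0],0],[-1,[2.6,2.7,0],0],[-1,[2.6,2.8,0],0],[-1,[0,0,0],0],[-1,[0,0,2.5],0],[-1,[0,0,2.5],0],[-1,[0,0,2],0],[-1,[0,0,2],0],[-1,[0,0,2],0],[-1,[0,0,1.5],0],[-1,[0,0,0],0],[-1,[0,0,0],0]]'
python3 - <<'E'
from h import *
print(delta([626,-95,122])); d=snap("wrist"); save(d,"w2.png")
E
```

```text
time: 4.75
tool_pos: [625.8, -95.8, 125.7]
ee_rot: [0.708, 0.706, -0.0, -0.0]
wrist_force: [-0.9, -0.2, 0.0]
gripper_width: 85.6
[0.07970292 0.01707957 0.36664543]
```

View pics/w2.png

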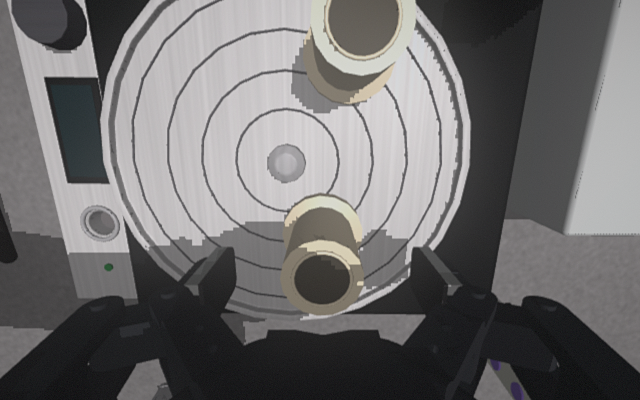

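The bushing is centred between the fingers at (322,280). Now I'll close and lift.

```bash
python3 -m creep '[[-1,[0,0,0.2],0],[1,[0,0,0],0],[1,[0,0,0],0],[1,[0,0,0],0],[1,[0,0,0],0],[1,[0,0,0],0],[1,[0,0,0],0],[1,[0,0,0],0],[1,[0,0,0],0],[1,[0,0,0],0],[1,[0,0,-0.5],0],[1,[0,0,-1.5],0],[1,[0,0,-2],0],[1,[0,0,-2],0],[1,[0,0,-2],0],[1,[0,0,0],0]]' 35
python3 - <<'E'
from h import *
print(delta([526,-317.5,150])); d=snap("wrist"); save(d,"w3.png")
E
```

```text
time: 6.4
tool_pos: [627.1, -95.4, 205.9]
ee_rot: [0.707, 0.707, 0.001, 0.001]
wrist_force: [0.7, -0.6, -0.9]
gripper_width: 34.9
[-22.21831343 -10.11031878   5.5653513 ]
```

View pics/w3.png

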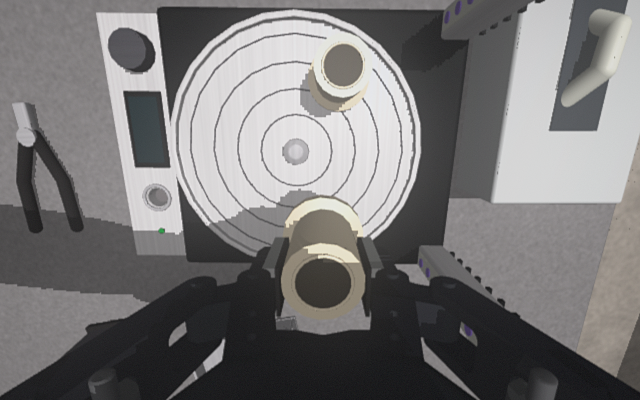

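```bash
python3 -m creep '[[1,[-2,-0.6,0],0],[1,[-3,-0.9,0],0],[1,[-3,-0.9,0],0],[1,[-3,-0.9,0],0],[1,[-3,-0.9,0],0],[1,[-3,-0.9,0],0],[1,[-3,-0.9,0],0],[1,[-3,-0.9,0],0],[1,[-3,-0.9,0],0],[1,[-2.8,0,0],0],[1,[0,0,0],0],[1,[0,0,3],0],[1,[0,0,3],0],[1,[0,0,3],0],[1,[0,0,2],0],[1,[0,0,1],0],[1,[0,0,0],0],[1,[0,0,0],0]]'
python3 - <<'E'
from h import *
print(delta([539,-383.5,50])); d=snap("wrist"); save(d,"w4.png")
E
```

```text
time: 8.25
tool_pos: [548.2, -382.9, 83.8]
ee_rot: [0.707, 0.707, 0.0, 0.0]
wrist_force: [-0.9, -0.5, 0.0]
gripper_width: 35.3
[-0.05716544 -0.92178628  3.37921509]
```

View pics/w4.png

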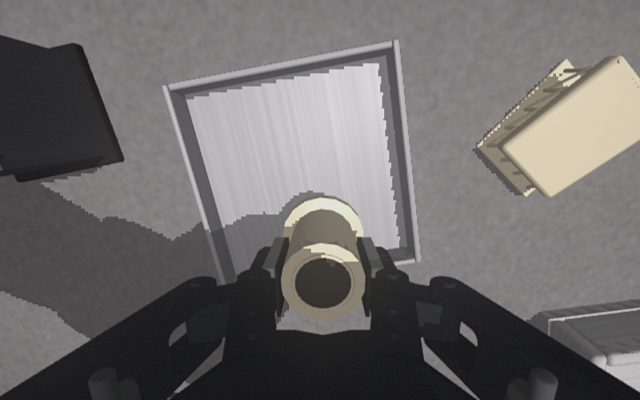

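```bash
python3 -m creep '[[1,[0,-0.9,0],0],[1,[0,0,1],0],[1,[0,0,1],0],[1,[0,0,0.8],0],[1,[0,0,0.4],0],[1,[0,0,0.1],0],[1,[0,0,0],0],[1,[0,0,0],0]]'
```

```text
time: 9.1
tool_pos: [539.1, -383.2, 50.2]
ee_rot: [0.707, 0.707, 0.0, 0.0]
wrist_force: [-0.1, 0.4, -0.5]
gripper_width: 35.2
```

```bash
python3 -m creep '[[1,[0,0,0.1],0],[1,[0,0,0],0],[0.3,[0,0,0],0],[-0.4,[0,0,0],0],[-1,[0,0,0],0],[-1,[0,0,0],0],[-1,[0,0,0],0],[-1,[0,0,-1],0],[-1,[0,0,-3],0],[-1,[0,0,-3],0],[-1,[0,0,-3],0],[-1,[0,0,-3],0],[-1,[0,0,-2],0],[-1,[0,0,0],0],[-1,[0,0,0],0]]'
python3 - <<'E'
from h import *
print(delta([640,3.5,200])); d=snap("wrist"); save(d,"w5.png")
E
```

```text
time: 10.6
tool_pos: [539.1, -383.2, 199.7]
ee_rot: [0.707, 0.707, 0.0, 0.001]
wrist_force: [-0.9, 0.2, -1.8]
gripper_width: 85.2
[38.68106734 10.05410369 -0.04208078]
```

View pics/w5.png

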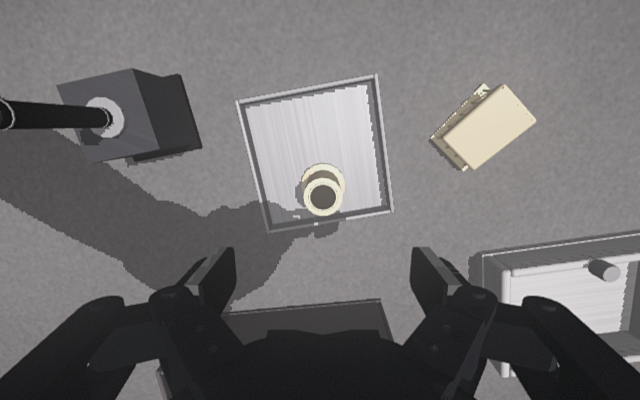

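```bash
python3 -m creep '[[-1,[3,0.8,-0.5],0],[-1,[3,0.8,-0.5],0],[-1,[3,0.8,-0.5],0],[-1,[3,0.8,0],0],[-1,[3,0.8,0],0],[-1,[3,0.8,0],0],[-1,[3,0.8,0],0],[-1,[3,0.8,0],0],[-1,[3,0.8,0],0],[-1,[3,0.8,0],0],[-1,[3,0.8,0],0],[-1,[3,0.8,0],0],[-1,[2.7,0.4,0],0],[-1,[0,0,0],0],[-1,[0,0,0],0]]'
python3 - <<'E'
from h import *
print(delta([640,3.8,122])); d=snap("wrist"); save(d,"w6.png")
E
```

```text
time: 12.15
tool_pos: [638.7, 4.2, 212.7]
ee_rot: [0.707, 0.707, -0.001, -0.001]
wrist_force: [-0.2, -0.4, 0.1]
gripper_width: 85.6
[-0.0392454   0.14924675  9.07226485]
```

View pics/w6.png

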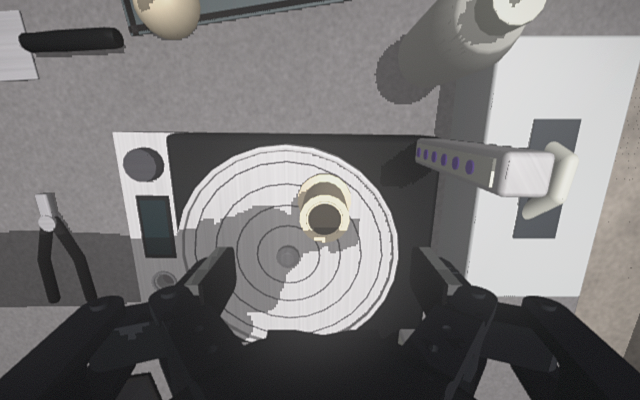

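```bash
python3 -m creep '[[-1,[0,0.1,2.5],0],[-1,[0,0,2.5],0],[-1,[0,0,2],0],[-1,[0,0,1.5],0],[-1,[0,0,0.4],0],[-1,[0,0,0],0],[1,[0,0,0],0],[1,[0,0,0],0],[1,[0,0,0],0],[1,[0,0,0],0],[1,[0,0,0],0],[1,[0,0,0],0],[1,[0,0,0],0],[1,[0,0,0],0]]' 35
python3 -m creep '[[1,[0,0,-0.5],0],[1,[0,0,-1.5],0],[1,[0,0,-2],0],[1,[0,0,-2],0],[1,[0,0,-2],0],[1,[0,0,0],0]]'
python3 - <<'E'
from h import *
print(delta([527,-318.5,200])); d=snap("wrist"); save(d,"w7.png")
E
```

```text
time: 13.6
tool_pos: [640.8, 3.8, 126.2]
ee_rot: [0.707, 0.707, 0.001, 0.001]
wrist_force: [0.3, -0.2, 5.2]
gripper_width: 35.2
time: 14.2
tool_pos: [641.4, 3.9, 208.0]
ee_rot: [0.707, 0.707, 0.001, 0.001]
wrist_force: [-0.1, 1.2, -0.7]
gripper_width: 34.8
[-32.24665626 -11.41248252   0.75455399]
```

View pics/w7.png

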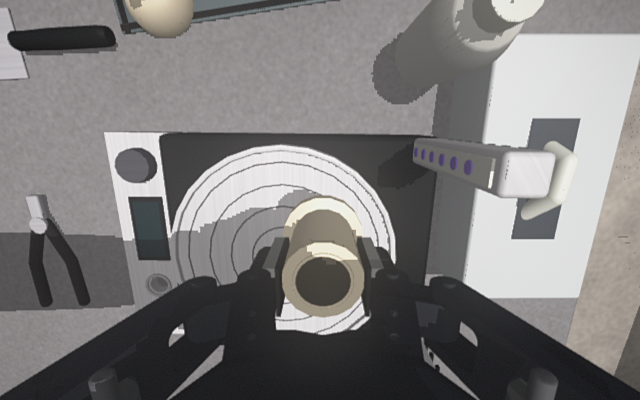

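```bash
python3 -m creep '[[1,[-2.2,-0.9,0],0],[1,[-3,-1.05,0],0],[1,[-3,-1.05,0],0],[1,[-3,-1.05,0],0],[1,[-3,-1.05,0],0],[1,[-3,-1.05,0],0],[1,[-3,-1.05,0],0],[1,[-3,-1.05,0],0],[1,[-3,-1.05,0],0],[1,[-3,-1.05,0],0],[1,[-3,-1.05,0],0],[1,[0,0,0],0],[1,[0,0,3],0],[1,[0,0,3],0],[1,[0,0,3],0],[1,[0,0,2],0],[1,[0,0,1],0],[1,[0,0,0],0],[1,[0,0,0],0]]'
python3 - <<'E'
from h import *
print(delta([527,-318.5,52])); d=snap("wrist"); save(d,"w8.png")
E
```

```text
time: 16.15
tool_pos: [526.3, -317.9, 85.7]
ee_rot: [0.707, 0.707, 0.0, 0.0]
wrist_force: [-0.2, -0.2, -0.0]
gripper_width: 34.9
[-0.05684329  0.06541955  3.37256489]
```

View pics/w8.png

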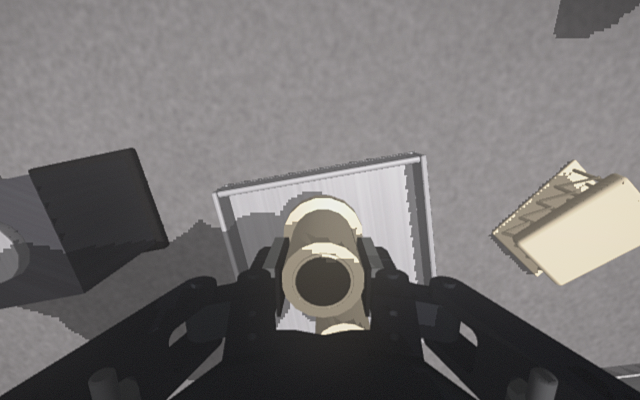

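```bash
python3 -m creep '[[1,[0,0,1.4],0],[1,[0,0,1.2],0],[1,[0,0,0.5],0],[1,[0,0,0.2],0],[1,[0,0,0.1],0],[1,[0,0,0],0]]'
python3 -m creep '[[1,[0,0,0.1],0],[1,[0,0,0],0],[1,[0,0,0],0]]'
```

```text
time: 16.8
tool_pos: [525.2, -317.7, 52.2]
ee_rot: [0.707, 0.707, -0.0, -0.0]
wrist_force: [-5.4, 2.0, 10.7]
gripper_width: 34.9
time: 17.1
tool_pos: [525.2, -317.7, 52.2]
ee_rot: [0.707, 0.707, -0.0, -0.0]
wrist_force: [-7.2, 4.4, 16.1]
gripper_width: 35.2
```

Contact has been felt, so I'll release and rise.

```bash
python3 -m creep '[[1,[0,0,-0.1],0],[0.3,[0,0,0],0],[-0.4,[0,0,0],0],[-1,[0,0,0],0],[-1,[0,0,0],0],[-1,[0,0,0],0],[-1,[0,0,-1],0],[-1,[0,0,-3],0],[-1,[0,0,-3],0],[-1,[0,0,-3],0],[-1,[0,0,-3],0],[-1,[0,0,-2],0],[-1,[0,0,-2],0],[-1,[0,0,0],0]]'
python3 - <<'E'
from h import *
print(delta([481,218,150])); d=snap("wrist"); save(d,"w9.png")
d=snap("top"); save(d,"t9.png");crop(d,(190,130,350,260),5,"t9b.png")
E
```

```text
time: 18.5
tool_pos: [527.1, -318.8, 225.1]
ee_rot: [0.707, 0.707, 0.001, 0.003]
wrist_force: [0.5, 0.7, 0.2]
gripper_width: 85.5
[53.69389722 -4.70329412  7.32767855]
```

View pics/w9.png

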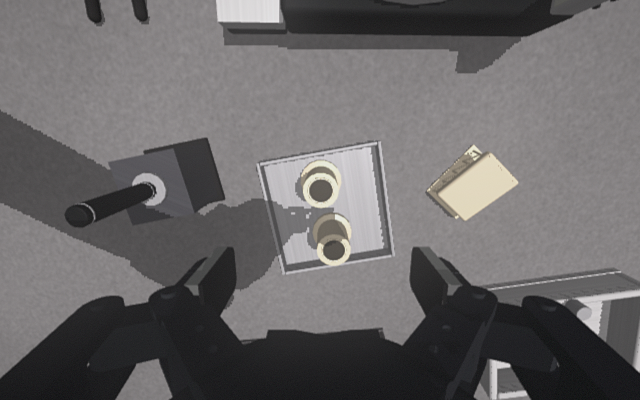

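View pics/t9.png

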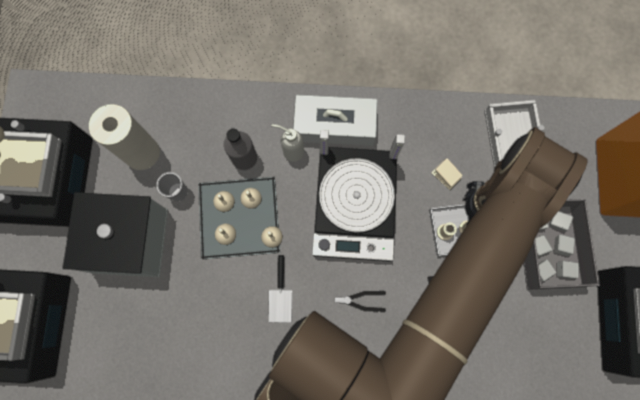

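View pics/t9b.png

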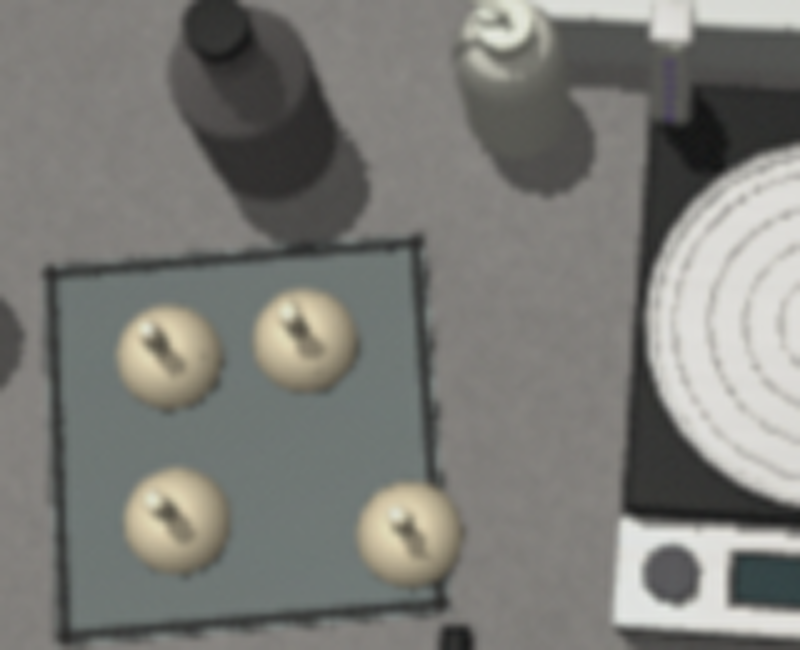

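Both bushings stand in the tray (wrist (320,188) and (333,248)). The knock has happened: one shell moved to crop (397,515), so I'll re-measure it.

```bash
python3 - <<'E'
from h import *
d=snap("top")
def P(u,v,z): return plane(d,((u+.5)/5-.5+190,(v+.5)/5-.5+130),z).round(1)[:2]
print(P(397,515,76),P(411,534,6)); p=P(398,515,76); print(delta([*p,150]))
E
python3 -m creep '[[-1,[3,0,-1],0],[-1,[4,0,-1],0],[-1,[4,-0.4,0],0],[-1,[4,-0.4,0],0],[-1,[4,-0.4,0],0],[-1,[4,-0.4,0],0],[-1,[4,-0.4,0],0],[-1,[4,-0.4,0],0],[-1,[4,-0.4,0],0],[-1,[4,-0.4,0],0],[-1,[4,-0.4,0],0],[-1,[4,-0.4,0],0],[-1,[0,0,0],0],[-1,[0,0,0],0]]'
python3 - <<'E'
from h import *
s=read_state();print(s["joints"].round(2))
d=snap("wrist"); save(d,"w10.png")
E
```

```text
[484.4 185.2] [484.7 184.3]
[50.25519826 -4.18360381  7.07789533]
time: 20.05
tool_pos: [485.8, 152.5, 239.9]
ee_rot: [0.707, 0.708, -0.001, -0.0]
wrist_force: [0.6, -0.3, -0.7]
gripper_width: 85.3
[ 0.3   0.1  -0.09  1.38 -0.    1.87]
```

View pics/w10.png

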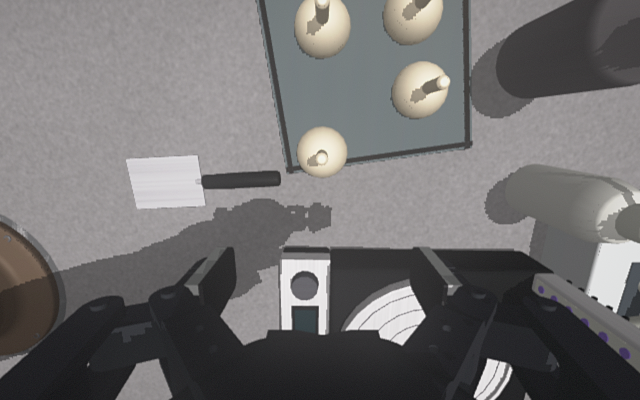

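The wrist view shows stem tops at (320,157), (443,83), (421,3) and (322,3).

```bash
python3 - <<'E'
from h import *
d=snap("wrist")
for p in [(320,157),(443,83),(421,3),(322,3)]: print(plane(d,p,77).round(1))
print(delta([484.5,185,62]))
E
```

```text
[483.2 185.8  77. ]
[596.5 253.5  77. ]
[570.6 317.9  77. ]
[485.2 317.9  77. ]
[ 3.39163923 -0.15052355 17.84342231]
```

```bash
python3 -m creep '[[-1,[3.3,-0.15,0],0],[-1,[0,0,3],0],[-1,[0,0,4],0],[-1,[0,0,4],0],[-1,[0,0,3],0],[-1,[0,0,2.5],0],[-1,[0,0,1],0],[-1,[0,0,0],0],[0,[0,0,0],0],[1,[0,0,0],0],[1,[0,0,0],0],[1,[0,0,0],0],[1,[0,0,0],0],[1,[0,0,0],0],[1,[0,0,0],0],[1,[0,0,0],0],[1,[0,0,0],0],[1,[0,0,0],0]]' 35
python3 - <<'E'
from h import *
d=snap("wrist"); save(d,"w11.png")
E
```

```text
time: 21.95
tool_pos: [485.1, 185.0, 66.5]
ee_rot: [0.707, 0.707, 0.0, -0.0]
wrist_force: [-1.4, 0.8, 3.1]
gripper_width: 11.9
```

View pics/w11.png

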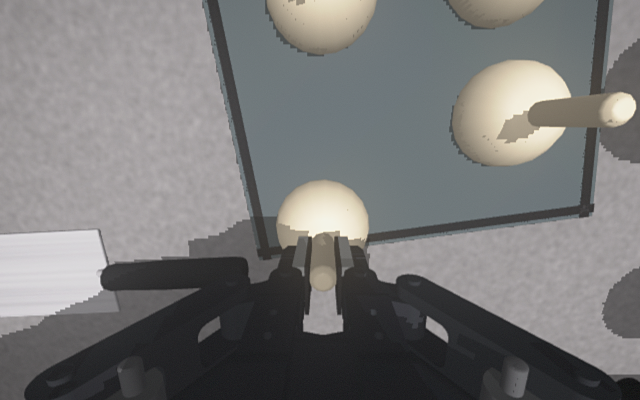

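Gripped at 11.9 mm opening, with the stem at (322,275). I'll lift and carry it to the slot at (646,-94).

```bash
python3 -m creep '[[1,[0,0,-0.5],0],[1,[0,0,-2],0],[1,[0,0,-4],0],[1,[0,0,-4],0],[1,[0,0,-4],0],[1,[0,0,-2],0],[1,[-2.5,1.3,0],0],[1,[-3,1.8,0],0],[1,[-3,1.8,0],0],[1,[-3,1.8,0],0],[1,[-3,1.8,0],0],[1,[-3,1.8,0],0],[1,[-3,1.8,0],0],[1,[-3,1.8,0],0],[1,[-3,1.6,0],0],[1,[-1.4,0.6,0],0],[1,[0,0,0],0],[1,[0,0,0],0]]'
python3 - <<'E'
from h import *
d=snap("wrist"); save(d,"w12.png"); print(delta([646,-94,145]))
E
```

```text
time: 23.8
tool_pos: [645.4, -93.9, 231.0]
ee_rot: [0.708, 0.707, -0.0, -0.001]
wrist_force: [-0.2, -0.5, -0.9]
gripper_width: 11.7
[-0.06367026  0.07825255  8.62829422]
```

View pics/w12.png

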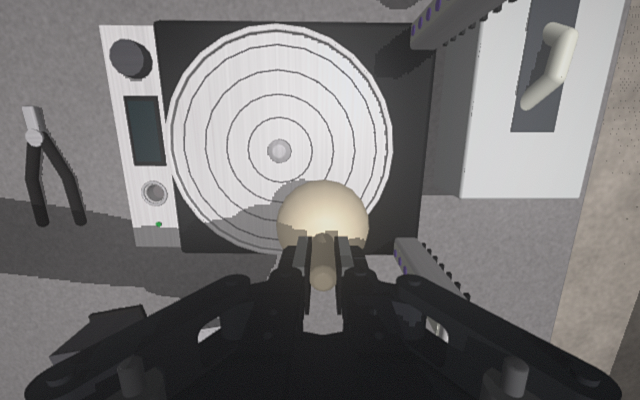

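```bash
python3 - <<'E'
from h import *
d=snap("wrist"); print(plane(d,(279,149.5),87), plane(d,(154,192),46), plane(d,(130,57),60))
E
python3 -m creep '[[1,[0,0.05,2],0],[1,[0,0,2],0],[1,[0,0,2],0],[1,[0,0,1.5],0],[1,[0,0,0.7],0],[1,[0,0,0.2],0],[1,[0,0,0.2],0],[1,[0,0,0],0],[1,[0,0,0],0]]'
```

```text
[605.50035857 -50.25032602  87.        ] [461.29188222 -99.28049981  46.        ] [466.55396742  32.25433776  60.        ]
time: 24.8
tool_pos: [646.6, -94.2, 146.1]
ee_rot: [0.707, 0.707, 0.0, 0.001]
wrist_force: [-0.3, 0.5, -0.1]
gripper_width: 11.4
```

```bash
python3 -m creep '[[1,[0,0,0.1],0],[1,[0,0,0.1],0],[1,[0,0,0.1],0],[1,[0,0,0],0],[1,[0,0,0],0]]'
```

```text
time: 25.3
tool_pos: [646.2, -94.3, 142.5]
ee_rot: [0.707, 0.707, 0.0, 0.0]
wrist_force: [-0.8, -0.8, 1.5]
gripper_width: 11.8
```

```bash
python3 -m creep '[[0.3,[0,0,0],0],[-0.4,[0,0,0],0],[-1,[0,0,0],0],[-1,[0,0,0],0],[-1,[0,0,0],0],[-1,[0,0,-1],0],[-1,[0,0,-3],0],[-1,[0,0,-4],0],[-1,[0,0,-2],0],[-1,[0,0,0],0],[-1,[0,0,0],0]]'
python3 - <<'E'
from h import *
d=snap("top"); crop(d,(190,120,430,270),3,"t13.png")
P=lambda u,v,z: plane(d,((u+.5)/5-.5+190,(v+.5)/5-.5+130),z).round(1)[:2]
print("cap",P(215,28,200),"shoulder",P(238,90,120),"bot",P(268,160,3)); print("wash",P(507,25,170),P(533,150,3))
w=snap("wrist"); save(w,"w13.png")
E
```

```text
time: 26.4
tool_pos: [646.5, -94.2, 243.0]
ee_rot: [0.707, 0.707, 0.0, 0.001]
wrist_force: [-0.5, -0.5, -0.2]
gripper_width: 85.3
cap [717.7 286.3] shoulder [711.2 286.9] bot [707.5 288. ]
wash [739.  135.8] [722.7 129. ]
```

View pics/t13.png

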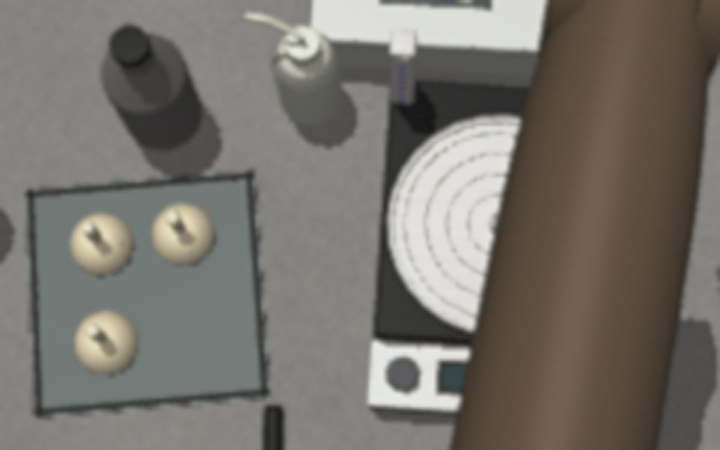

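View pics/w13.png

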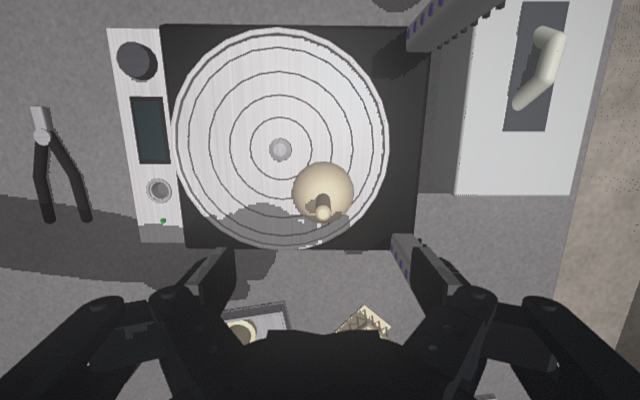

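The first shell stands on the turntable (wrist (323,190), with the stem tip at (323,212)). Next is the shell at (597,255.5).

```bash
python3 -m creep '[[-1,[3,-0.45,0],0],[-1,[3.2,-0.45,0],0],[-1,[3.2,-0.45,0],0],[-1,[3.2,-0.45,0],0],[-1,[3.2,-0.45,0],0],[-1,[3.2,-0.45,0],0],[-1,[3.2,-0.45,0],0],[-1,[3.2,-0.45,0],0],[-1,[3.2,-0.45,0],0],[-1,[3.2,-0.45,0],0],[-1,[3.2,-0.45,0],0],[-1,[0,0,0],0],[-1,[0,0,3],0],[-1,[0,0,4],0],[-1,[0,0,1],0],[-1,[0,0,0],0]]'
python3 - <<'E'
from h import *
d=snap("wrist"); save(d,"w14.png"); print(delta([597,255.5,66]))
E
```

```text
time: 28.1
tool_pos: [595.7, 254.7, 159.8]
ee_rot: [0.708, 0.707, -0.003, -0.001]
wrist_force: [0.0, -0.1, 0.1]
gripper_width: 85.3
[0.04319821 0.0440858  9.60076255]
```

View pics/w14.png

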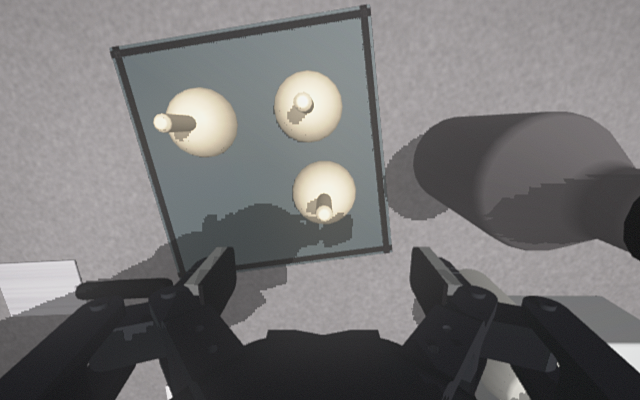

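```bash
python3 - <<'E'
from h import *
d=snap("wrist")
for p in [(324,213),(303,101),(162,122)]: print(plane(d,p,77).round(1))
E
python3 -m creep '[[-1,[0.05,0.05,3],0],[-1,[0,0,3],0],[-1,[0,0,2],0],[-1,[0,0,1.3],0],[-1,[0,0,0],0],[0,[0,0,0],0],[1,[0,0,0],0],[1,[0,0,0],0],[1,[0,0,0],0],[1,[0,0,0],0],[1,[0,0,0],0],[1,[0,0,0],0],[1,[0,0,0],0],[1,[0,0,0],0],[1,[0,0,0],0],[1,[0,0,0],0]]'
```

```text
[597.7 255.8  77. ]
[583.4 335.5  77. ]
[485.2 321.9  77. ]
time: 29.8
tool_pos: [597.6, 256.4, 69.4]
ee_rot: [0.707, 0.707, 0.0, -0.0]
wrist_force: [-1.2, 0.1, 2.3]
gripper_width: 11.9
```

```bash
python3 -m creep '[[1,[0,0,-0.5],0],[1,[0,0,-2],0],[1,[0,0,-4],0],[1,[0,0,-4],0],[1,[0,0,-4],0],[1,[0,0,-2],0],[1,[-2,-0.3,0],0],[1,[-3.3,-0.3,0],0],[1,[-3.3,-0.3,0],0],[1,[-3.3,-0.3,0],0],[1,[-3.3,-0.3,0],0],[1,[-3.3,-0.3,0],0],[1,[-3.3,-0.3,0],0],[1,[-3.3,-0.3,0],0],[1,[-3.3,-0.3,0],0],[1,[-3.3,-0.3,0],0],[1,[-3.3,-0.3,0],0],[1,[0,0,0],0],[1,[0,0,0],0]]'
python3 - <<'E'
from h import *
d=snap("wrist"); save(d,"w15.png"); print(delta([564,-94,147]))
E
```

```text
time: 31.7
tool_pos: [563.2, -94.7, 233.1]
ee_rot: [0.708, 0.706, -0.0, -0.001]
wrist_force: [0.5, 0.4, -0.8]
gripper_width: 11.7
[-0.01467345  0.06556722  8.6389184 ]
```

View pics/w15.png

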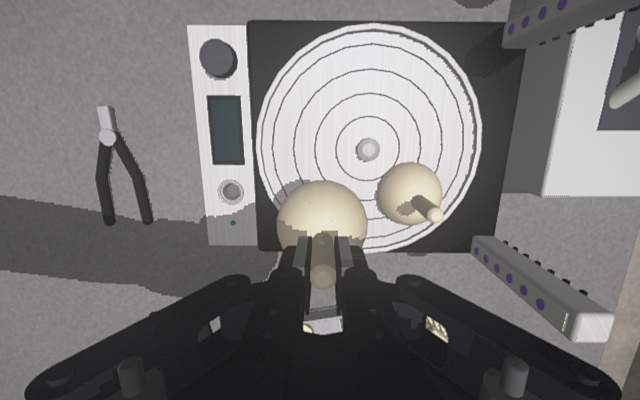

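```bash
python3 -m creep '[[1,[0,0.05,2],0],[1,[0,0,2],0],[1,[0,0,2],0],[1,[0,0,1.5],0],[1,[0,0,0.7],0],[1,[0,0,0.2],0],[1,[0,0,0.1],0],[1,[0,0,0],0],[1,[0,0,0],0]]'
python3 -m creep '[[1,[0,0,0.1],0],[1,[0,0,0],0],[1,[0,0,0],0]]'
```

```text
time: 32.65
tool_pos: [565.2, -93.6, 150.1]
ee_rot: [0.707, 0.707, 0.0, 0.001]
wrist_force: [0.5, 0.3, -1.2]
gripper_width: 11.7
time: 32.95
tool_pos: [564.7, -93.7, 148.4]
ee_rot: [0.708, 0.707, 0.0, 0.0]
wrist_force: [0.6, 0.1, 0.4]
gripper_width: 11.6
```

```bash
python3 -m creep '[[1,[0,0,0.1],0],[1,[0,0,0.1],0],[1,[0,0,0],0],[1,[0,0,0],0]]'
python3 -m creep '[[1,[0,0,0.1],0],[1,[0,0,0],0],[1,[0,0,0],0]]'
```

```text
time: 33.35
tool_pos: [564.7, -93.6, 146.2]
ee_rot: [0.707, 0.707, -0.0, -0.0]
wrist_force: [0.8, 0.6, -1.1]
gripper_width: 11.3
time: 33.65
tool_pos: [564.8, -93.6, 145.4]
ee_rot: [0.707, 0.707, 0.0, 0.0]
wrist_force: [-0.0, -0.2, -0.0]
gripper_width: 11.7
```

```bash
python3 -m creep '[[1,[0,0,0.1],0],[1,[0,0,0],0],[1,[0,0,0],0]]'
```

```text
time: 33.95
tool_pos: [564.8, -93.7, 145.3]
ee_rot: [0.707, 0.707, 0.0, 0.0]
wrist_force: [-1.9, 0.3, 6.2]
gripper_width: 11.4
```

```bash
python3 -m creep '[[0.3,[0,0,0],0],[-0.4,[0,0,0],0],[-1,[0,0,0],0],[-1,[0,0,0],0],[-1,[0,0,0],0],[-1,[0,0,-1],0],[-1,[0,0,-3],0],[-1,[0,0,-4],0],[-1,[0,0,-2],0],[-1,[0,0,0],0],[-1,[0,0,0],0]]'
python3 - <<'E'
from h import *
d=snap("wrist"); save(d,"w16.png"); print(delta([583.2,335.5,147]))
E
python3 -m creep '[[-1,[2,0,0],0],[-1,[3.4,0,0],0],[-1,[3.4,0.2,0],0],[-1,[3.4,0.2,0],0],[-1,[3.4,0.2,0],0],[-1,[3.4,0.2,0],0],[-1,[3.4,0.2,0],0],[-1,[3.4,0.2,0],0],[-1,[3.4,0.2,0],0],[-1,[3.4,0.2,0],0],[-1,[3.4,0.2,0],0],[-1,[3.4,0,0],0],[-1,[3.4,0,0],0],[-1,[0,0,3],0],[-1,[0,0,4],0],[-1,[0,0,1],0],[-1,[0,0,0],0],[-1,[0,0,0],0]]'
python3 - <<'E'
from h import *
d=snap("wrist"); save(d,"w17.png"); print(delta([583.2,335.5,66]))
E
```

```text
time: 35.05
tool_pos: [565.0, -93.7, 244.9]
ee_rot: [0.707, 0.707, 0.0, 0.001]
wrist_force: [-0.7, -0.5, -0.6]
gripper_width: 85.4
[42.90968899  1.82719276  9.6886538 ]
time: 36.9
tool_pos: [583.5, 334.2, 165.3]
ee_rot: [0.708, 0.707, 0.0, 0.0]
wrist_force: [0.6, -1.2, 0.0]
gripper_width: 85.5
[ 0.09742948 -0.09163498 10.02301797]
```

View pics/w16.png

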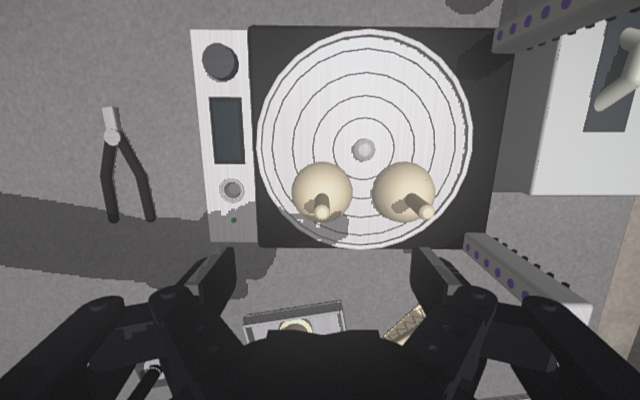

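View pics/w17.png

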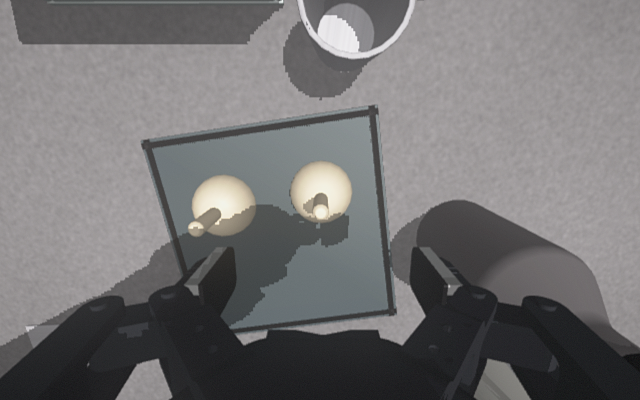

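```bash
python3 -m creep '[[-1,[0.1,0,3],0],[-1,[0,0,3],0],[-1,[0,0,2.5],0],[-1,[0,0,1.5],0],[-1,[0,0,0.3],0],[0,[0,0,0],0],[1,[0,0,0],0],[1,[0,0,0],0],[1,[0,0,0],0],[1,[0,0,0],0],[1,[0,0,0],0],[1,[0,0,0],0],[1,[0,0,0],0],[1,[0,0,0],0],[1,[0,0,0],0],[1,[0,0,0],0]]'
```

```text
time: 38.55
tool_pos: [583.2, 335.5, 61.6]
ee_rot: [0.707, 0.707, 0.0, 0.0]
wrist_force: [-1.3, -0.4, 4.2]
gripper_width: 12.1
```

```bash
python3 -m creep '[[1,[0,0,-0.5],0],[1,[0,0,-2],0],[1,[0,0,-4],0],[1,[0,0,-4],0],[1,[0,0,-4],0],[1,[0,0,-3],0],[1,[-2,0,0],0],[1,[-3.3,0,0],0],[1,[-3.3,0,0],0],[1,[-3.3,0.3,0],0],[1,[-3.3,0.7,0],0],[1,[-3.3,0.9,0],0],[1,[-3.3,0.9,0],0],[1,[-3.3,0.9,0],0],[1,[-3.3,0.9,0],0],[1,[-3.3,0.9,0],0],[1,[-3,0.8,0],0],[1,[0,0,0],0],[1,[0,0,0],0]]'
python3 - <<'E'
from h import *
d=snap("wrist"); save(d,"w18.png"); print(delta([646,-12,140]))
E
```

```text
time: 40.45
tool_pos: [645.7, -12.4, 235.7]
ee_rot: [0.708, 0.706, -0.0, -0.0]
wrist_force: [0.1, 0.7, -0.2]
gripper_width: 11.9
[-0.04222261  0.04727459  9.59201515]
```

View pics/w18.png

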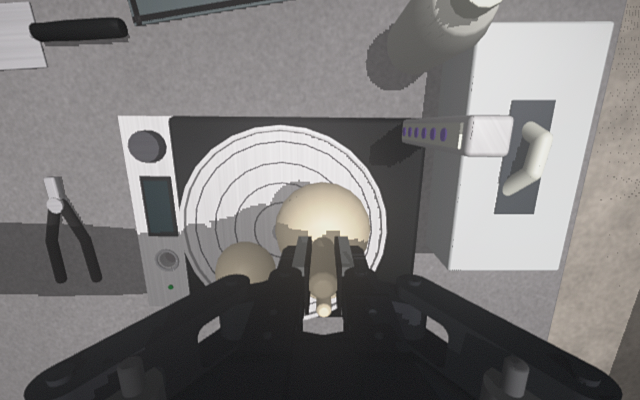

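```bash
python3 -m creep '[[1,[0.1,0.05,2],0],[1,[0,0,2.5],0],[1,[0,0,2],0],[1,[0,0,1.7],0],[1,[0,0,0.8],0],[1,[0,0,0.3],0],[1,[0,0,0.1],0],[1,[0,0,0],0],[1,[0,0,0],0]]'
python3 -m creep '[[1,[0,0,0.1],0],[1,[0,0,0],0],[1,[0,0,0],0]]'
```

```text
time: 41.4
tool_pos: [646.8, -10.7, 143.3]
ee_rot: [0.707, 0.707, 0.001, 0.001]
wrist_force: [0.6, -0.6, -0.6]
gripper_width: 12.0
time: 41.7
tool_pos: [646.3, -10.8, 141.4]
ee_rot: [0.708, 0.707, 0.0, 0.0]
wrist_force: [-0.5, -0.3, -1.1]
gripper_width: 11.9
```

```bash
python3 -m creep '[[1,[0,0,0.1],0],[1,[0,0,0.1],0],[1,[0,0,0],0],[1,[0,0,0],0]]'
python3 -m creep '[[1,[0,0,0.1],0],[1,[0,0,0],0],[1,[0,0,0],0]]'
```

```text
time: 42.1
tool_pos: [646.3, -10.7, 139.2]
ee_rot: [0.707, 0.707, -0.0, -0.0]
wrist_force: [0.5, 0.1, -1.0]
gripper_width: 11.8
time: 42.4
tool_pos: [646.3, -10.7, 138.2]
ee_rot: [0.707, 0.707, -0.0, -0.0]
wrist_force: [0.9, 0.3, -1.4]
gripper_width: 11.8
```

```bash
python3 -m creep '[[1,[0,0,0.1],0],[1,[0,0,0],0],[1,[0,0,0],0]]'
python3 -m creep '[[1,[0,0,0.1],0],[1,[0,0,0],0],[1,[0,0,0],0]]'
```

```text
time: 42.7
tool_pos: [646.4, -10.7, 137.6]
ee_rot: [0.707, 0.707, 0.0, 0.0]
wrist_force: [-1.2, -0.5, 2.7]
gripper_width: 12.1
time: 43.0
tool_pos: [646.3, -10.7, 137.6]
ee_rot: [0.707, 0.707, 0.0, 0.0]
wrist_force: [-2.8, 0.5, 7.0]
gripper_width: 11.4
```

```bash
python3 -m creep '[[0.3,[0,0,0],0],[-0.4,[0,0,0],0],[-1,[0,0,0],0],[-1,[0,0,0],0],[-1,[0,0,0],0],[-1,[0,0,-1],0],[-1,[0,0,-3],0],[-1,[0,0,-4],0],[-1,[0,0,-2.5],0],[-1,[0,0,0],0],[-1,[0,0,0],0]]'
python3 - <<'E'
from h import *
d=snap("wrist"); save(d,"w19.png"); print(delta([485.2,321,147]))
E
python3 -m creep '[[-1,[2,-1,0],0],[-1,[3.1,-1.5,0],0],[-1,[3.1,-1.5,0],0],[-1,[3.1,-1.5,0],0],[-1,[3.1,-1.5,0],0],[-1,[3.1,-1.5,0],0],[-1,[3.1,-1.5,0],0],[-1,[3.1,-1.5,0],0],[-1,[3.1,-1.5,0],0],[-1,[3.1,-1.5,0],0],[-1,[3.1,-1.5,0],0],[-1,[0,0,0],0],[-1,[0,0,3],0],[-1,[0,0,4],0],[-1,[0,0,1],0],[-1,[0,0,0],0],[-1,[0,0,0],0]]'
python3 - <<'E'
from h import *
d=snap("wrist"); save(d,"w20.png"); print(delta([485.2,321,62]))
E
```

```text
time: 44.1
tool_pos: [646.7, -10.7, 242.2]
ee_rot: [0.707, 0.707, 0.001, 0.001]
wrist_force: [0.1, 0.8, -0.6]
gripper_width: 84.9
[ 33.15555202 -16.12960892   9.39831283]
time: 45.85
tool_pos: [487.1, 319.3, 162.3]
ee_rot: [0.708, 0.707, 0.0, 0.0]
wrist_force: [1.0, -0.1, 0.8]
gripper_width: 85.2
[ 0.13000533 -0.2492214  10.09911994]
```

View pics/w19.png

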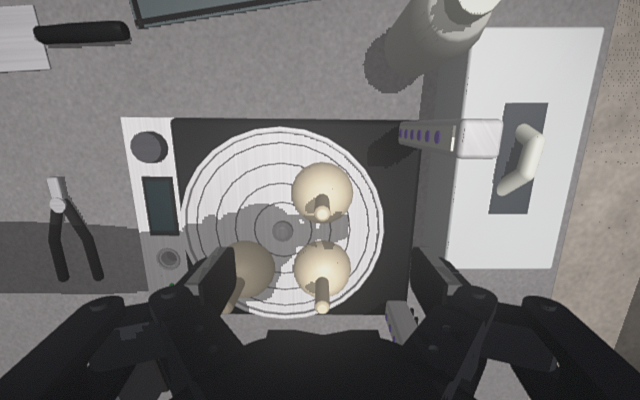

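View pics/w20.png

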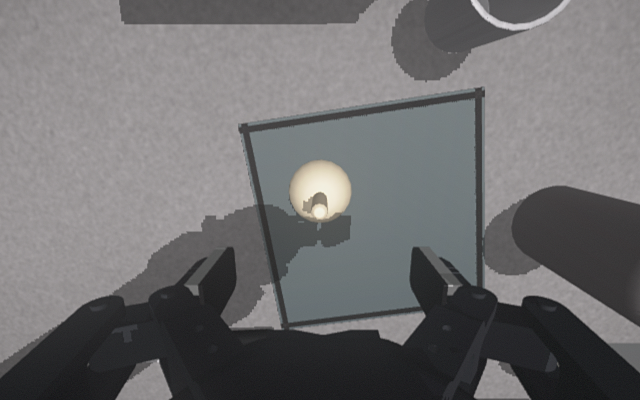

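```bash
python3 -m creep '[[-1,[0.15,-0.2,3],0],[-1,[0,0,3],0],[-1,[0,0,2.5],0],[-1,[0,0,1.3],0],[-1,[0,0,0.1],0],[0,[0,0,0],0],[1,[0,0,0],0],[1,[0,0,0],0],[1,[0,0,0],0],[1,[0,0,0],0],[1,[0,0,0],0],[1,[0,0,0],0],[1,[0,0,0],0],[1,[0,0,0],0],[1,[0,0,0],0],[1,[0,0,0],0]]'
```

```text
time: 47.5
tool_pos: [484.8, 321.1, 62.8]
ee_rot: [0.707, 0.707, 0.0, 0.0]
wrist_force: [-0.9, 0.1, 4.9]
gripper_width: 12.1
```

```bash
python3 -m creep '[[1,[0,0,-0.5],0],[1,[0,0,-2],0],[1,[0,0,-4],0],[1,[0,0,-4],0],[1,[0,0,-4],0],[1,[0,0,-3.5],0],[1,[-2,0.5,0],0],[1,[-3.2,0.8,0],0],[1,[-3.2,0.8,0],0],[1,[-3.2,0.8,0],0],[1,[-3.2,0.8,0],0],[1,[-3.2,0.8,0],0],[1,[-3.2,0.8,0],0],[1,[-3.2,0.8,0],0],[1,[-3.2,0.8,0],0],[1,[-3.2,0.8,0],0],[1,[-2.4,0.2,0],0],[1,[0,0,0],0],[1,[0,0,0],0]]'
python3 - <<'E'
from h import *
d=snap("wrist"); save(d,"w21.png"); print(delta([564,-11,142]))
E
```

```text
time: 49.4
tool_pos: [563.1, -11.4, 241.9]
ee_rot: [0.708, 0.706, -0.0, -0.0]
wrist_force: [0.8, 0.2, -1.2]
gripper_width: 11.6
[-0.02187216  0.09836957  9.99952946]
```

View pics/w21.png

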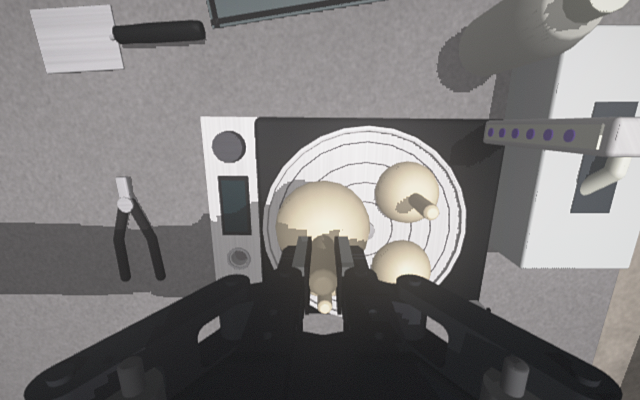

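```bash
python3 -m creep '[[1,[0,0.05,2],0],[1,[0,0,2.5],0],[1,[0,0,2],0],[1,[0,0,1.7],0],[1,[0,0,0.8],0],[1,[0,0,0.6],0],[1,[0,0,0.2],0],[1,[0,0,0.1],0],[1,[0,0,0],0],[1,[0,0,0],0]]'
python3 -m creep '[[1,[0,0,0.1],0],[1,[0,0,0.1],0],[1,[0,0,0],0],[1,[0,0,0],0]]'
```

```text
time: 50.45
tool_pos: [564.2, -11.1, 143.9]
ee_rot: [0.707, 0.707, 0.0, 0.0]
wrist_force: [-0.2, 0.4, -0.4]
gripper_width: 11.8
time: 50.85
tool_pos: [563.8, -11.2, 141.2]
ee_rot: [0.707, 0.707, -0.0, -0.0]
wrist_force: [-0.3, 0.7, -0.9]
gripper_width: 11.6
```

```bash
python3 -m creep '[[1,[0,0,0.1],0],[1,[0,0,0.1],0],[1,[0,0,0],0],[1,[0,0,0],0]]'
python3 -m creep '[[1,[0,0,0.1],0],[1,[0,0,0],0],[1,[0,0,0],0]]'
```

```text
time: 51.25
tool_pos: [563.8, -11.1, 139.2]
ee_rot: [0.707, 0.707, -0.0, -0.0]
wrist_force: [0.2, -0.1, -1.6]
gripper_width: 11.7
time: 51.55
tool_pos: [563.9, -11.1, 138.8]
ee_rot: [0.707, 0.707, 0.0, 0.0]
wrist_force: [-2.3, -0.4, 4.1]
gripper_width: 11.9
```

```bash
python3 -m creep '[[0.3,[0,0,0],0],[-0.4,[0,0,0],0],[-1,[0,0,0],0],[-1,[0,0,0],0],[-1,[0,0,0],0],[-1,[0,0,-1],0],[-1,[0,0,-3],0],[-1,[0,0,-4],0],[-1,[0,0,-3],0],[-1,[0,0,0],0],[-1,[0,0,0],0]]'
python3 -m creep '[[-1,[-2,-1,0],0],[-1,[-2.6,-1.7,0],0],[-1,[-2.6,-1.7,0],0],[-1,[-2.6,-1.7,0],0],[-1,[-2.6,-1.7,0],0],[-1,[-2.6,-1.7,0],0],[-1,[-2.6,-1.7,0],0],[-1,[-2.6,-1.7,0],0],[-1,[-2.6,-1.7,0],0],[-1,[-2.6,-1.7,0],0],[-1,[-2.6,-1.7,0],0],[-1,[-2,-1.7,0],0],[-1,[0,0,0],0],[-1,[0,0,0],0]]'
python3 - <<'E'
from h import *
d=snap("wrist"); save(d,"w22.png"); print(delta([366,-312,140]))
d=snap("top"); crop(d,(190,120,390,270),4,"t22.png")
E
```

```text
time: 52.65
tool_pos: [564.3, -11.2, 249.4]
ee_rot: [0.707, 0.707, 0.001, 0.001]
wrist_force: [-0.8, 0.4, -1.1]
gripper_width: 85.1
time: 54.05
tool_pos: [365.9, -310.8, 247.2]
ee_rot: [0.708, 0.706, 0.0, -0.001]
wrist_force: [0.7, 1.0, -0.0]
gripper_width: 85.8
[-0.17278081 -0.02894794 10.74348618]
```

View pics/w22.png

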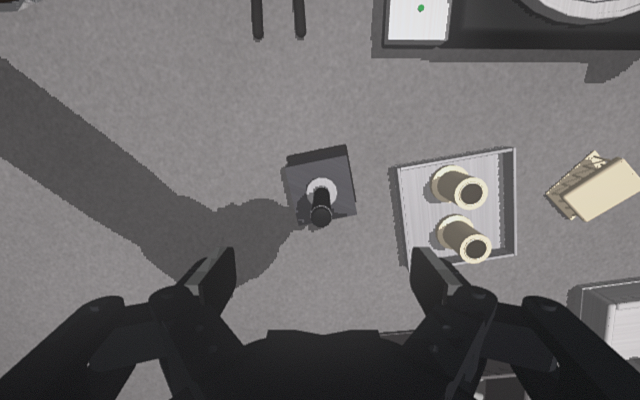

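View pics/t22.png

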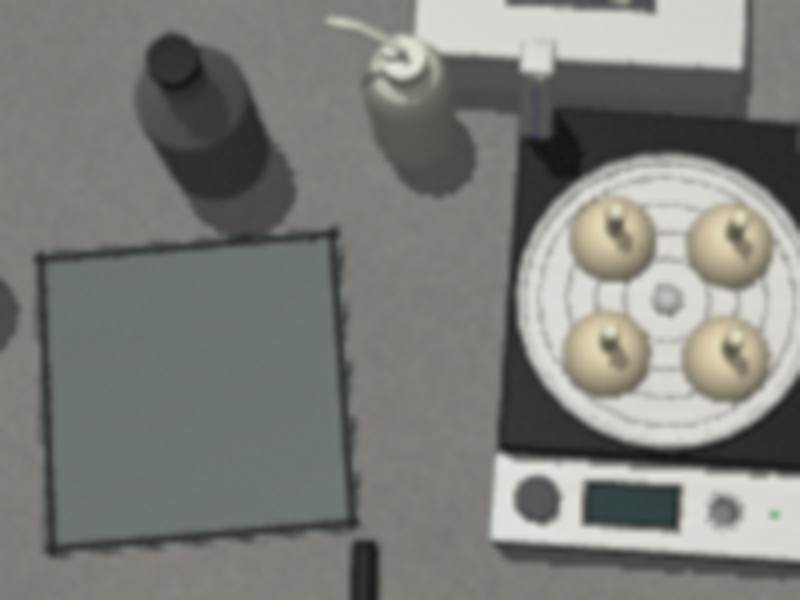

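All four shells stand inside the rim (crop (613,238), (728,245), (606,353), (727,358)) with clear gaps, and the mat is empty. In the wrist view the stylus top is at (320,216) and the collar at (321,188).

```bash
python3 - <<'E'
from h import *
d=snap("wrist"); print(plane(d,(320,216),165),plane(d,(321,188),81))
t=snap("top"); P=lambda u,v,z: plane(t,((u+.5)/4-.5+190,(v+.5)/4-.5+120),z).round(1)[:2]
print([P(*p,154) for p in [(616,214),(738,220),(609,331),(736,342)]],P(666,298,87))
E
python3 -m creep '[[-1,[-0.15,0,2],0],[-1,[0,0,3],0],[-1,[0,0,3],0],[-1,[0,0,2],0],[-1,[0,0,1.5],0],[-1,[0,0,0.2],0],[-1,[0,0,0],0],[-1,[0,0,0],0]]' 60
python3 - <<'E'
from h import *
d=snap("wrist"); save(d,"w23.png")
E
```

```text
[ 364.70629191 -311.06338348  165.        ] [ 364.95344408 -307.61859401   81.        ]
[array([644., -11.]), array([644.4, -92.7]), array([563.5, -10.1]), array([560.8, -94.2])] [604.8 -50.8]
time: 55.05
tool_pos: [367.2, -312.5, 132.3]
ee_rot: [0.707, 0.707, 0.0, 0.001]
wrist_force: [1.1, 0.3, 0.5]
gripper_width: 85.3
```

View pics/w23.png

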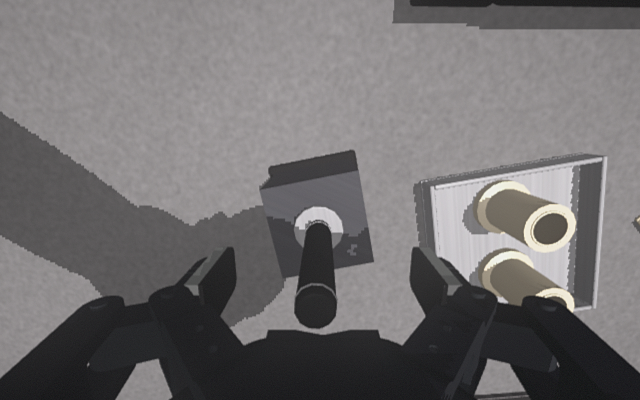

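```bash
python3 - <<'E'
from h import *
d=snap("wrist"); print(plane(d,(316,306),165),plane(d,(319,230),81)); print(read_state()["tool_pos"])
E
```

```text
[ 364.80182265 -311.13235211  165.        ] [ 364.99306789 -313.15916811   81.        ]
[ 367.14105933 -312.75224959  132.37057003]
```

```bash
python3 -m creep '[[-1,[0.05,-0.2,0.4],0],[-1,[0,0,0],0],[0,[0,0,0],0],[1,[0,0,0],0],[1,[0,0,0],0],[1,[0,0,0],0],[1,[0,0,0],0],[1,[0,0,0],0],[1,[0,0,0],0],[1,[0,0,0],0],[1,[0,0,0],0],[1,[0,0,0],0],[1,[0,0,0],0]]' 60
```

```text
time: 56.45
tool_pos: [364.5, -312.0, 127.5]
ee_rot: [0.707, 0.707, -0.0, 0.0]
wrist_force: [-0.8, -0.0, 3.2]
gripper_width: 14.3
```

```bash
python3 -m creep '[[1,[0,0,-0.5],0],[1,[0,0,-2],0],[1,[0,0,-3],0],[1,[0,0,-3],0],[1,[0,0,-2.5],0],[1,[0,0,0],0],[1,[1.5,0.7,0],0],[1,[2.5,1.2,0],0],[1,[2.5,1.2,0],0],[1,[2.5,1.2,0],0],[1,[2.5,1.2,0],0],[1,[2.5,1.2,0],0],[1,[2.5,1.2,0],0],[1,[2.5,1.2,0],0],[1,[2.1,0.6,0],0],[1,[0,0,0],0],[1,[0,0,0],0]]'
python3 - <<'E'
from h import *
d=snap("wrist"); save(d,"w24.png"); print(delta([462,-100.5,170]))
E
```

```text
time: 58.15
tool_pos: [461.4, -100.8, 236.4]
ee_rot: [0.707, 0.707, -0.001, -0.001]
wrist_force: [-1.5, -0.4, -0.4]
gripper_width: 14.6
[0.07671874 0.07438577 6.66101031]
```

View pics/w24.png

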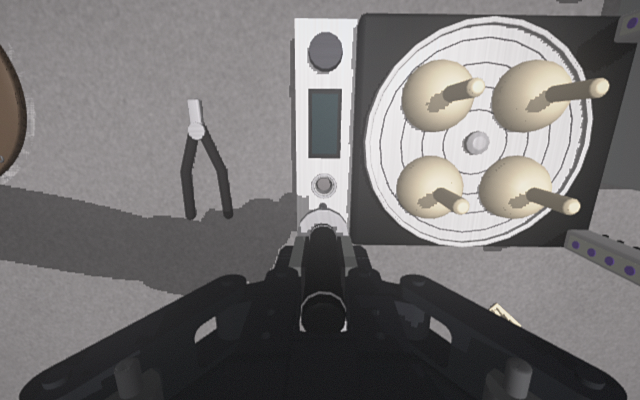

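```bash
python3 - <<'E'
from h import *
d=snap("wrist"); crop(d,(270,150,370,240),8,"w24c.png"); T=read_state()["tool_pos"]
print(plane(d,(323.5,184.5),46),T, proj(d,[T[0],T[1],T[2]-112.5]),proj(d,[462,-100.5,46]))
E
```

```text
[462.13523686 -99.97579348  46.        ] [ 461.33107521 -101.52369494  236.78380284] [322.71205909 204.66250187] [323.37712146 184.96720779]
```

View pics/w24c.png

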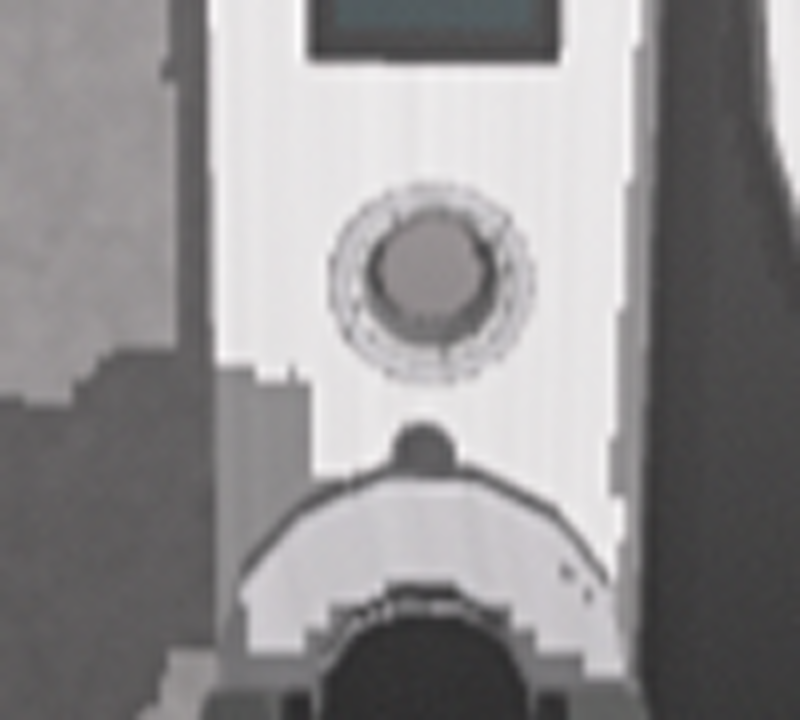

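```bash
python3 -m creep '[[1,[0.1,0.08,1.5],0],[1,[0,0,2],0],[1,[0,0,1.5],0],[1,[0,0,1],0],[1,[0,0,0.7],0],[1,[0,0,0.3],0],[1,[0,0,0],0],[1,[0,0,0],0]]'
python3 - <<'E'
from h import *
d=snap("wrist"); crop(d,(270,150,370,240),8,"w25c.png"); T=read_state()["tool_pos"]; print(T,proj(d,[462,-100.3,46]),proj(d,[T[0],T[1],T[2]-112.5]))
E
```

```text
time: 59.05
tool_pos: [462.8, -100.2, 167.9]
ee_rot: [0.707, 0.707, 0.0, 0.0]
wrist_force: [1.1, -0.3, -2.6]
gripper_width: 14.6
[ 462.90752647 -100.14525383  167.93762289] [321.4749631  201.58459604] [322.51892972 204.25470342]
```

View pics/w25c.png

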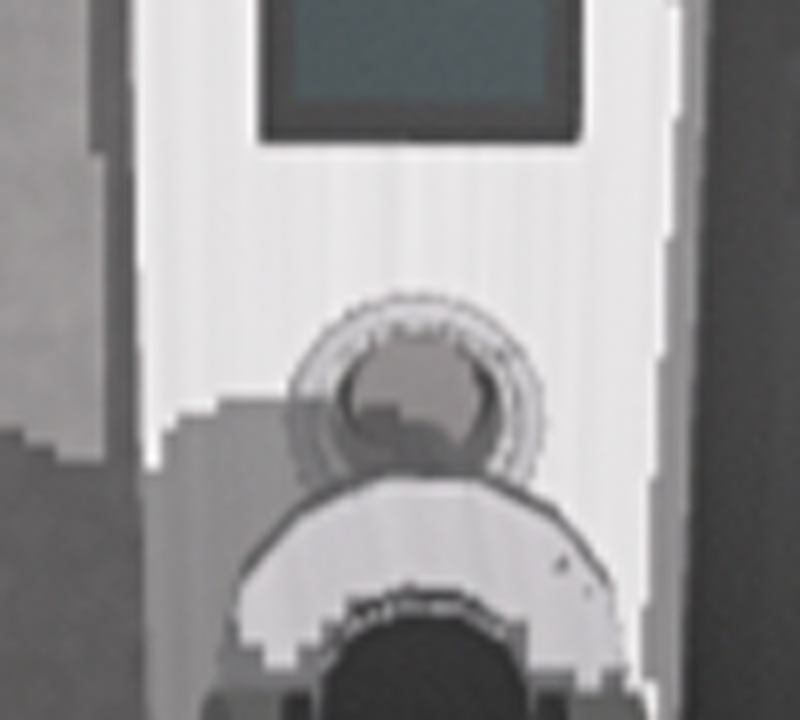

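The tip is aligned with the well (mouth at crop (418,405), tip at (422,434)). Now I'll descend into it.

```bash
python3 -m creep '[[1,[0,-0.04,0.7],0],[1,[0,0,0.5],0],[1,[0,0,0.3],0],[1,[0,0,0.1],0],[1,[0,0,0],0],[1,[0,0,0],0]]'
python3 -m creep '[[1,[0,0,0.1],0],[1,[0,0,0.1],0],[1,[0,0,0],0],[1,[0,0,0],0]]'
```

```text
time: 59.7
tool_pos: [462.2, -100.0, 151.4]
ee_rot: [0.707, 0.707, 0.0, 0.0]
wrist_force: [-0.8, 1.1, -0.8]
gripper_width: 14.2
time: 60.1
tool_pos: [462.1, -100.0, 149.3]
ee_rot: [0.707, 0.707, 0.0, -0.0]
wrist_force: [0.8, -0.6, -1.4]
gripper_width: 14.4
```

```bash
python3 -m creep '[[1,[0,0,0.1],0],[1,[0,0,0.1],0],[1,[0,0,0.1],0],[1,[0,0,0],0],[1,[0,0,0],0]]'
python3 -m creep '[[1,[0,0,0.1],0],[1,[0,0,0.1],0],[1,[0,0,0.1],0],[1,[0,0,0],0],[1,[0,0,0],0]]'
```

```text
time: 60.6
tool_pos: [462.3, -100.1, 146.5]
ee_rot: [0.707, 0.707, 0.0, 0.0]
wrist_force: [-0.8, -0.7, 1.3]
gripper_width: 15.0
time: 61.1
tool_pos: [462.3, -100.1, 143.4]
ee_rot: [0.707, 0.707, 0.0, 0.0]
wrist_force: [0.2, 0.2, 3.5]
gripper_width: 14.9
```

```bash
python3 -m creep '[[1,[0,0,0.1],0],[1,[0,0,0],0],[1,[0,0,0],0]]'
python3 -m creep '[[1,[0,0,0.1],0],[1,[0,0,0],0],[1,[0,0,0],0]]'
```

```text
time: 61.4
tool_pos: [462.4, -100.1, 143.0]
ee_rot: [0.707, 0.707, 0.0, 0.0]
wrist_force: [-1.5, 0.6, 7.5]
gripper_width: 14.2
time: 61.7
tool_pos: [462.6, -100.2, 142.7]
ee_rot: [0.707, 0.707, 0.0, 0.001]
wrist_force: [-3.0, 0.1, 12.2]
gripper_width: 14.4
```

The force is well over 4.5 N and the tip has stopped, so the button is bottomed out. I'll hold until about 63.3 s.

```bash
python3 -m creep '[[1,[0,0,0],0],[1,[0,0,0],0],[1,[0,0,0],0],[1,[0,0,0],0],[1,[0,0,0],0],[1,[0,0,0],0],[1,[0,0,0],0],[1,[0,0,0],0],[1,[0,0,0],0],[1,[0,0,0],0],[1,[0,0,0],0],[1,[0,0,0],0],[1,[0,0,0],0],[1,[0,0,0],0],[1,[0,0,0],0]]'
python3 -m creep '[[1,[0,0,-1],0],[1,[0,0,-2],0],[1,[0,0,-2],0],[1,[0,0,-2],0],[1,[0,0,-2.4],0],[1,[0,0,0],0],[1,[0,0,0],0]]'
python3 - <<'E'
from h import *
print(delta([364.5,-312,236])); d=snap("wrist"); save(d,"w26.png")
E
```

```text
time: 63.2
tool_pos: [462.6, -100.2, 142.7]
ee_rot: [0.707, 0.707, 0.001, 0.001]
wrist_force: [-2.8, 0.3, 11.9]
gripper_width: 14.6
time: 63.9
tool_pos: [462.2, -100.0, 234.9]
ee_rot: [0.707, 0.707, -0.0, -0.0]
wrist_force: [0.2, -0.8, -1.0]
gripper_width: 14.5
[-21.20671473  -9.74687964  -0.10818995]
```

View pics/w26.png

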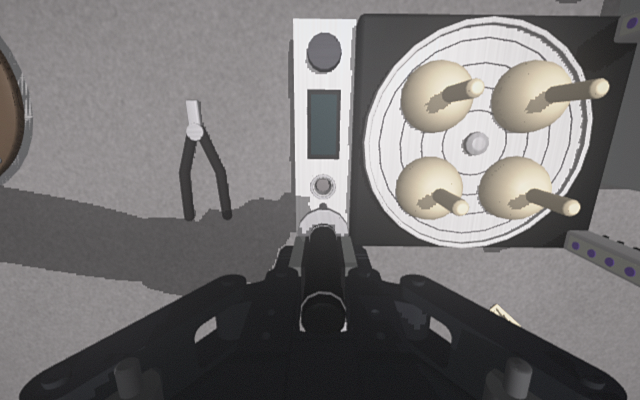

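```bash
python3 -m creep '[[1,[-1.5,-0.7,0],0],[1,[-2.5,-1.2,0],0],[1,[-2.5,-1.2,0],0],[1,[-2.5,-1.2,0],0],[1,[-2.5,-1.2,0],0],[1,[-2.5,-1.2,0],0],[1,[-2.5,-1.2,0],0],[1,[-2.5,-1.2,0],0],[1,[-2.2,-0.65,0],0],[1,[0,0,0],0],[1,[0,0,2],0],[1,[0,0,1.5],0],[1,[0,0,0],0],[1,[0,0,0],0]]'
python3 - <<'E'
from h import *
print(delta([364.5,-312,127.5])); d=snap("wrist"); save(d,"w27.png"); print(proj(d,[364.8,-312,75]))
E
```

```text
time: 65.35
tool_pos: [364.2, -311.2, 199.8]
ee_rot: [0.707, 0.707, 0.0, -0.001]
wrist_force: [0.3, 0.1, -0.5]
gripper_width: 14.4
[-0.09305627  0.03612759  7.22698921]
[323.43446476 201.76902039]
```

View pics/w27.png

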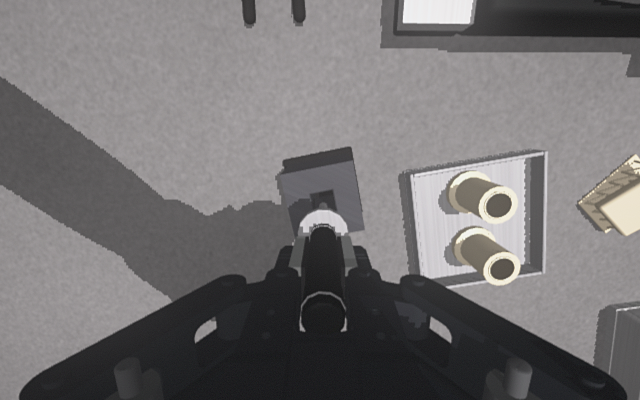

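```bash
python3 -m creep '[[1,[-0.1,0.03,1],0],[1,[0,0,0.8],0],[1,[0,0,0.6],0],[1,[0,0,0.4],0],[1,[0,0,0],0],[1,[0,0,0],0]]'
python3 -m creep '[[1,[0,0,0.8],0],[1,[0,0,0.8],0],[1,[0,0,0.8],0],[1,[0,0,0.8],0],[1,[0,0,0],0],[1,[0,0,0],0]]'
```

```text
time: 66.0
tool_pos: [364.7, -312.9, 172.3]
ee_rot: [0.707, 0.707, 0.0, -0.0]
wrist_force: [0.3, -1.1, -1.0]
gripper_width: 14.1
time: 66.6
tool_pos: [364.6, -312.8, 140.0]
ee_rot: [0.707, 0.707, -0.0, -0.0]
wrist_force: [0.4, -0.3, -1.3]
gripper_width: 14.4
```

```bash
python3 -m creep '[[1,[0,0.0,0.6],0],[1,[0,0,0.3],0],[1,[0,0,0.2],0],[1,[0,0,0],0],[1,[0,0,0],0]]'
python3 -m creep '[[1,[0,0,0.1],0],[1,[0,0,0],0],[1,[0,0,0],0]]'
```

```text
time: 67.1
tool_pos: [364.7, -313.0, 129.4]
ee_rot: [0.707, 0.707, -0.0, 0.0]
wrist_force: [-0.1, 0.1, -0.7]
gripper_width: 14.6
time: 67.4
tool_pos: [364.8, -313.0, 128.4]
ee_rot: [0.707, 0.707, 0.0, 0.0]
wrist_force: [-0.3, -0.1, -0.4]
gripper_width: 14.7
```

```bash
python3 -m creep '[[1,[0,0,0.1],0],[1,[0,0,0],0],[1,[0,0,0],0]]'
python3 -m creep '[[1,[0,0,0.1],0],[1,[0,0,0],0],[1,[0,0,0],0]]'
```

```text
time: 67.7
tool_pos: [364.8, -313.0, 127.5]
ee_rot: [0.707, 0.707, 0.0, 0.0]
wrist_force: [0.5, -0.2, 0.6]
gripper_width: 14.4
time: 68.0
tool_pos: [364.9, -313.1, 127.4]
ee_rot: [0.707, 0.707, 0.0, 0.001]
wrist_force: [-2.0, 1.5, 8.2]
gripper_width: 14.8
```

Collar seated, so I'll release and rise.

```bash
python3 -m creep '[[0.5,[0,0,0],0],[0,[0,0,0],0],[-0.5,[0,0,0],0],[-1,[0,0,0],0],[-1,[0,0,0],0],[-1,[0,0,0],0],[-1,[0,0,-1],0],[-1,[0,0,-3],0],[-1,[0,0,-3],0],[-1,[0,0,-4],0],[-1,[0,0,-2],0],[-1,[-3,0,0],0],[-1,[-3,0,0],0],[-1,[-3,0,0],0],[-1,[0,0,0],0],[-1,[0,0,0],0]]'
python3 - <<'E'
from h import *
save(snap("wrist"),"w28.png"); save(snap("scene"),"s28.png")
d=snap("top"); crop(d,(190,120,490,310),2.66,"t28.png")
E
```

```text
time: 69.6
tool_pos: [364.4, -403.1, 256.4]
ee_rot: [0.708, 0.706, 0.0, -0.0]
wrist_force: [-0.4, 0.4, -0.4]
gripper_width: 85.3
```

View pics/w28.png

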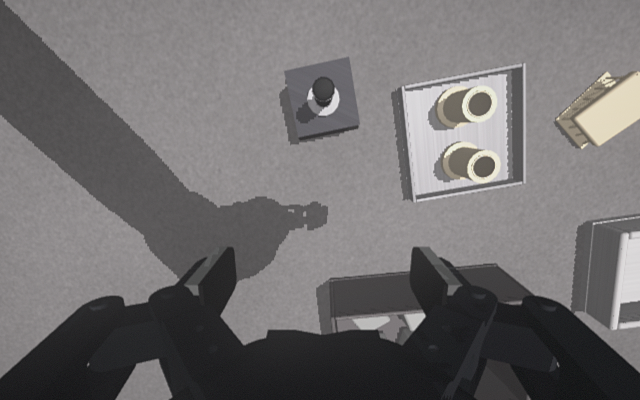

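View pics/t28.png

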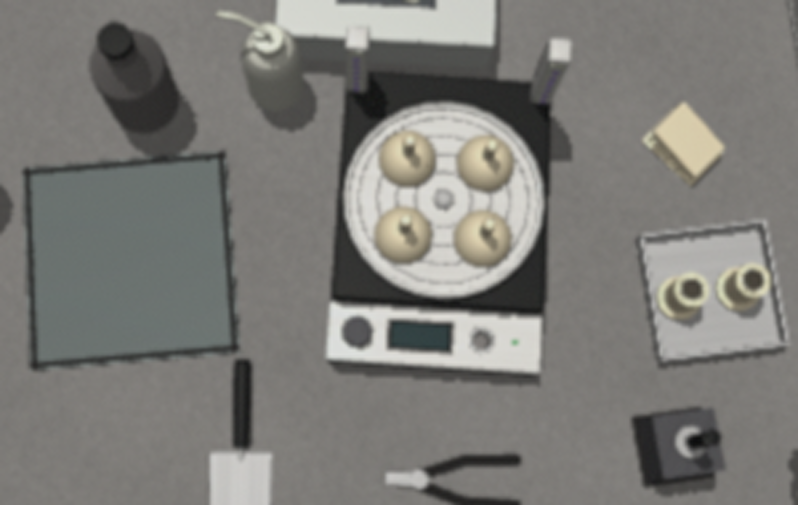

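View pics/s28.png

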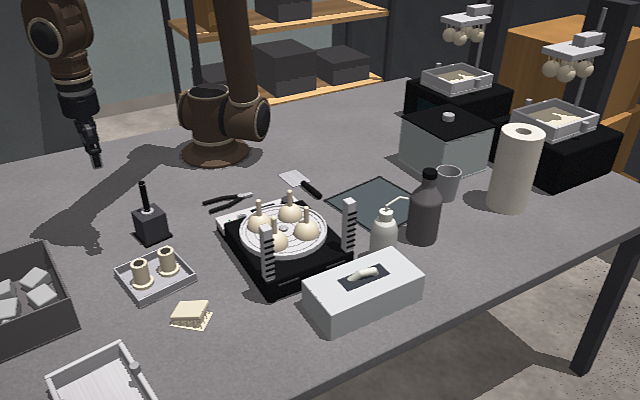

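All three pictures show the finished state: four shells upright on the turntable, two bushings upright in the tray, the stylus in its stand (top crop (690,440)), and the rest of the bench unchanged. Handing in.

```bash
python3 -c "
from station import job_done
print(job_done())"
```

```text
the job is handed in; nothing more can be done
None
```

I finished the job in the order you asked and handed it in at about 70 s of the 210 s allowed; the system reported no verdict.

- **Bushings:** I moved the two that were there from the turntable to the tray, where both stand upright.
- **Shells:** I loaded all four onto the turntable, including one that had been knocked aside on the mat, which I re-measured first. They stand upright on stem centres about 80 mm apart, so roughly 20 mm between bases and about 10 mm to the rim.
- **Button:** I pressed it with the stylus tip until it bottomed out at 12 N and held it there for about 2 s. I judged "fully down" from the force and the tip stopping, because the button's travel can't be read directly.
- **Stylus:** I put it back in its stand. I felt the collar seat before letting go.

The final wrist, top and scene pictures agree on all of this, with the rest of the bench unchanged and the gripper clear. No check failed; position estimates from different views mostly agreed within 2–4 mm (a few outliers up to about 6 mm), and I corrected one 9 mm position error over the tray before lowering the bushing.

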